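# Brake the sample trolley, load a jar, release the brake

### The job

Push the red brake lever of the blue sample trolley down until the brake bites firmly and stays on by itself when you let go, but do not force it. With the brake on, stand the orange-capped jar fully home in the trolley's round well and let go of it; then flick the lever fully back up so that the trolley is free to roll again. The trolley must stay where it is on its track all along, and the other things on the bench are left alone.

Things in the scene. Friction and masses are not known exactly. Their poses are not given: they have to be found in the camera images.
- track: Fixed aluminium track plate on the bench, 240 x 400 mm, 12 mm thick, with end stops. Origin: centre of its underside; its y axis is the rolling direction, its -x side (with a dark rubber strip, where the brake shoe bites) faces the robot.
- carriage: Blue trolley, 115 (x) x 130 (y) mm deck, rolling along y of the track on a rolling resistance of about 0.6 N. Its axes are parallel to the track's; origin at bench height (z = 0) below the deck, deck top 54 mm up, a white 78 x 78 mm well block on it with its top 78 mm up, centred at x = +15 mm. It carries the red lever on its -x side.
- well (a point): Centre of the floor of the round well in the white block, 60 mm above the bench. The well is 44 mm wide and 18 mm deep with a 3 mm chamfer. z up.
- lever_hinge (a point): Centre of the lever's hinge pin, fixed in the carriage at x = -60 mm, 55 mm above the bench, along the carriage's y. The shoe sits 35 mm out from it. Once the shoe bites, the force at the pad climbs above the drag by about 3 N per mm: pressed to 10 to 14 N in all, the brake is firmly on and stays on; under about 8 N it is not firm; above about 20 N the shoe is being crushed (fault).
- lever_pad (a point): Middle of the upper face of the red lever's dark pad, 95 mm out from the hinge, 6 mm above the bar's centre line; moves with the lever. The lever is a straight bar 18 mm wide (y), 12 mm thick, reaching 120 mm out from the hinge to the carriage's -x; its outer 60 mm is clear at both sides and below: press it from above, or pinch it from above across its width.
- lever (a joint): Angle of the brake lever, rad: 0 = fully up (stop), the bar sloping 0.55 rad above level; grows as it is pushed down; 0.55 = level. It stays where left. Steady drag of about 5 N at the pad. Somewhere from 0.4 to 0.7 a rubber shoe under the lever meets the track; where depends on its wear, which is not shown and must be felt: the force then climbs (see lever_hinge).
- jar_mid (a point): Centre, half-way up, of the jar with the orange cap: rigid closed jar 62 mm tall, body 40 mm across (chamfered foot), the orange cap 42.4 mm across and 18 mm high on top; 60 to 130 g; z up along its axis. Stands on the bench at the start. Seated, this point is 31 mm above the well's floor.
- spare_jar_mid (a point): Centre of a like jar with a blue cap; leave alone.
- slide_box: Grey slide box 85 x 100 x 30 mm, origin under its centre; leave alone.
- reagent: Amber bottle 60 mm across, 130 mm tall, origin under its centre; leave alone.
Things that resemble listed ones, but are neither listed nor needed, are in the scene too. What is shaped like the part that bears jar_mid but green, pink or turquoise is not meant.

How it is judged:
By the outcome, as a careful person would: the job done as asked, in the order asked, and still so for the second after the job is handed in, with the robot touching nothing.
It also fails if it takes over 67 s, if anything falls off the work surface, if the arm or the gripper's body presses on something with over 40 N, if the wrist force passes 120 N, or if a joint passes its speed limit or range.

### The arm

A 7-joint arm with a two-finger parallel gripper is mounted at the origin on the work surface. World frame = base frame: x ahead of the robot, y to its left, z up, the work surface at z = 0. Lengths are in m, angles in rad, forces in N, time in s.
With the tool pointing down it reaches from about 0.425 to 0.875 m from the base axis. Payload 4.7 kg.
Tool frame: the origin (TCP) lies where the fingers leave the gripper's body, on its centre line; the fingertips stand 73 mm ahead of it and the grasp point (between the pads) lies 54 mm ahead of it; y points along the fingers, x is the direction in which the jaws open and shut, and the axes are right-handed (so a half turn about y gives the same grasp; the last joint's range is limited). The gripper opens to 85 mm and grips with 20 to 120 N. Pads are 22 mm wide; open, the fingers measure 114 mm over their backs; the gripper's body (76 mm by 85 mm) begins 54 mm behind the grasp point. The pads swing forward as they close: fully open they stand 13 mm farther back than shut.
Start: joints at [1.194, 0.321, -0.07, 1.45, 0.023, 1.371, -0.057], TCP at [0.248, -0.601, 0.304] pointing down, gripper open.
Joint ranges: [-2.86, 2.86], [-0.3, 2.09], [-1.38, 1.24], [0.06, 2.45], [-1.56, 4.7], [0.09, 2.05], [-2.69, 2.69]. Speed limits (rad/s): [2.57, 2.57, 3.14, 3.14, 3.14, 3.14, 3.14].

### API

Orientations are given as a unit quaternion [w, x, y, z].
In Python, from rig import r, optics gives the robot as it stands. The module is installed in compiled form; this text tells all that it offers.
- The arm moves only by the tool apply_moves, never from a script. Its argument "moves" is a list of rows, each a list of 3 entries, a list of its own where there are three numbers: the closure, from 0 (fully open) to 1 (shut), then the shift along the world's x, y, z in m, then the turn about the world's z in rad. A call has 1 to 12 rows; each row shifts and turns the pose as measured when the row begins; what a row does not reach is not made up. A row lasts 1/12 s, in which the tool goes at most 41.7 mm and 7.16 degrees, less where a joint would pass 70% of its speed; a pose out of reach is approached as far as the arm can. A call is refused whole if a number of a shift passes 0.0417 or a number of a turn 0.125, either way. A call with a gripper value outside its range is refused whole. The fingers move at their own pace and stop on an object; "force" is the grip in N (left out, the last holds). Time passes only in rows, so rows that do not move let the fingers close. It gives the time, the measured TCP pose, the force and the opening at its end, in the units of the state.
- r.get_state(): the state, without advancing time (a new reading comes with each control period).
- optics.camera(name): name is "side" or "top" or "wrist"; returns a dict with "img" (384x512x3 uint8, red, green, blue), "K" (3x3 intrinsics, pixels), "world_from_camera" (4x4, takes a point from camera to world coordinates); the wrist camera has in their place "T_tool_cam" (4x4, takes a point from camera to tool coordinates, whose origin is the TCP and whose axes are the tool frame's). Camera axes: x right, y up, looking along -z (the intrinsics and any distortion apply to the point x, -y, -z); pixel columns grow to the right and rows downward; lengths in m; the calibration is good to about 2 mm. A picture is of the moment at which its call begins: read the wrist's pose just before it. There is no depth.
- r.finish_job(): hands the job in, once; it reports no verdict.
The state is a dict: "clock": time; "joints": joint angles; "dq": joint speeds; "tau": joint torques, N m; "ee_pos": TCP position; "orientation": TCP orientation; "ft_force": force on the tool from outside, world axes, zero at the start; "wrist_torque": the same for the moment, N m; "grip_width": opening from 0.0 (shut) to 1.0 (fully open).
Only numpy, scipy, OpenCV 4.12 (cv2) and the standard library are available. Lean on these libraries where they do the work, as an engineer would, in place of code of your own. Each camera call takes 0.05 s, during which the arm holds its last target.

## Working session

There is one attempt and no reset: what is moved stays moved. The work goes in short steps, Python scripts to look and compute and a tool call to move; the robot and the scene stay as the last step left them, time stands still between calls to the robot, and variables do not carry over. Pictures are saved under pics/ and viewed, and the job is handed in when it is done.

Besides the shell and the picture viewer there is one more tool, called after "Call:" as a command line: name --argument value ..., lists and objects as JSON in quotes. apply_moves: Moves the arm, as the interface text tells. Its arguments: {"type":"object","properties":{"moves":{"type":"array"},"force":{"type":"number"}},"required":["moves"]}

```bash
mkdir -p pics
cat > h.py <<'E'
import numpy as np,cv2
from rig import r,optics
def snap(n,tag):
    s=r.get_state(); d=optics.camera(n); cv2.imwrite(f'pics/{tag}.png',cv2.cvtColor(d['img'],cv2.COLOR_RGB2BGR)); 
    np.savez(f'pics/{tag}.npz',**{k:v for k,v in d.items()},ee=s['ee_pos'],q=s['orientation']); return d
E
python3 - <<'E'
from h import *
for n in('side','top','wrist'):
    d=snap(n,n+'0'); print(n,[ (k,np.round(v,3).tolist()) for k,v in d.items() if k!='img'])
print(r.get_state())
E
```

```text
side [('K', [[406.477, 0.0, 257.028], [0.0, 406.477, 190.911], [0.0, 0.0, 1.0]]), ('world_from_camera', [[-0.896, 0.35, -0.274, 0.229], [-0.445, -0.689, 0.572, 0.674], [0.011, 0.634, 0.773, 0.978], [0.0, 0.0, 0.0, 1.0]])]
top [('K', [[413.587, 0.0, 256.929], [0.0, 413.587, 193.363], [0.0, 0.0, 1.0]]), ('world_from_camera', [[0.017, 0.993, -0.113, 0.427], [-1.0, 0.017, 0.0, 0.008], [0.002, 0.113, 0.994, 1.107], [0.0, 0.0, 0.0, 1.0]])]
wrist [('K', [[315.544, 0.0, 257.073], [0.0, 315.544, 189.685], [0.0, 0.0, 1.0]]), ('T_tool_cam', [[1.0, 0.0, 0.001, 0.001], [0.001, 0.325, -0.946, -0.07], [-0.0, 0.946, 0.325, 0.084], [0.0, 0.0, 0.0, 1.0]])]
{'clock': 0.15, 'joints': array([ 1.19409636,  0.32169274, -0.07006179,  1.45140997,  0.02260427,
        1.37079159, -0.05690856]), 'dq': array([ 0.00058038, -0.0035421 , -0.00055036, -0.00355524, -0.00073095,
       -0.00126997,  0.00015082]), 'tau': array([-9.48932939e-04, -4.94094479e+01, -3.83565361e-01, -3.14680982e+01,
        1.29651855e-02,  8.34423176e-03,  6.60840897e-05]), 'ee_pos': array([ 0.2474384 , -0.60073558,  0.30304087]), 'orientation': array([ 0.58783222, -0.58729458,  0.3938704 , -0.39294335]), 'ft_force': array([-0.03278186,  0.95511127, -1.13157877]), 'wrist_torque': array([0.04157074, 0.02967048, 0.062668  ]), 'grip_width': 0.9992724442649834}
```

View pics/top0.png

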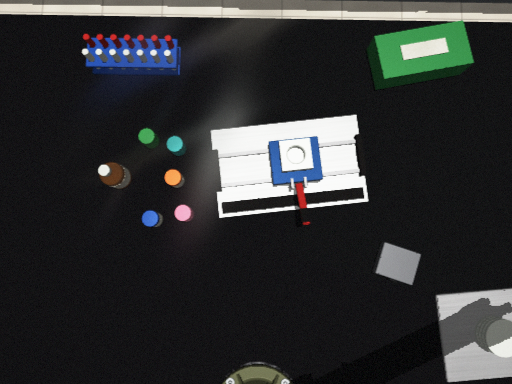

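View pics/side0.png

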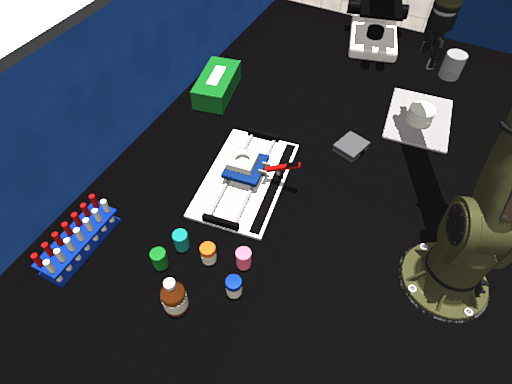

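View pics/wrist0.png

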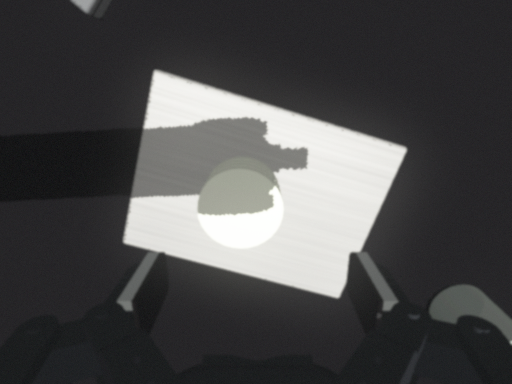

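The top view shows the orange cap at (173,178), the trolley at (296,158) and the red lever running to (304,222). Next I'll measure these.

```bash
cat >> h.py <<'E'
def ray(d,u,v):
    K=d['K']; 
    if 'world_from_camera' in d: T=d['world_from_camera']
    else:
        from scipy.spatial.transform import Rotation as R
        q=d['q']; W=np.eye(4); W[:3,:3]=R.from_quat([q[1],q[2],q[3],q[0]]).as_matrix(); W[:3,3]=d['ee']; T=W@d['T_tool_cam']
    c=np.array([(u-K[0,2])/K[0,0],-(v-K[1,2])/K[1,1],-1]); return T[:3,3],T[:3,:3]@c
def onz(d,u,v,z):
    o,w=ray(d,u,v); return o+w*(z-o[2])/w[2]
def load(t): return dict(np.load(f'pics/{t}.npz'))
def proj(d,p):
    K=d['K']
    if 'world_from_camera' in d: T=d['world_from_camera']
    else:
        from scipy.spatial.transform import Rotation as R
        q=d['q']; W=np.eye(4); W[:3,:3]=R.from_quat([q[1],q[2],q[3],q[0]]).as_matrix(); W[:3,3]=d['ee']; T=W@d['T_tool_cam']
    c=np.linalg.inv(T)@np.r_[p,1]; return K[0,0]*c[0]/-c[2]+K[0,2], K[1,1]*-c[1]/-c[2]+K[1,2]
def blobs(img,lo,hi,amin=15):
    h=cv2.cvtColor(img,cv2.COLOR_RGB2HSV); m=cv2.inRange(h,np.array(lo),np.array(hi))
    n,l,s,c=cv2.connectedComponentsWithStats(m); return [(c[i].round(1).tolist(),s[i].tolist()) for i in range(1,n) if s[i][4]>=amin],m
def tri(a,b):
    (o1,d1),(o2,d2)=a,b; A=np.c_[d1,-d2]; x=np.linalg.lstsq(A,o2-o1,rcond=None)[0]; p=o1+d1*x[0];q=o2+d2*x[1]; return (p+q)/2,np.linalg.norm(p-q)
E
python3 - <<'E'
from h import *
for t in('top0','side0'):
    d=load(t)
    for nm,lo,hi in(('orange',(6,150,80),(18,255,255)),('red',(0,170,60),(4,255,255)),('blue',(100,150,60),(125,255,255))):
        bl,m=blobs(d['img'],lo,hi); print(t,nm,bl)
        for c,s in bl:
            if nm=='orange': print(onz(d,*c,0.055)[:2])
d=load('top0')
# white track outline
g=cv2.cvtColor(d['img'],cv2.COLOR_RGB2HSV); m=cv2.inRange(g,(0,0,110),(180,70,255)); m[:105]=0;m[225:]=0;m[:,:205]=0;m[:,375:]=0
pts=cv2.findNonZero(m); rc=cv2.minAreaRect(pts); print(rc)
P=np.array([onz(d,*p,0.012)[:2] for p in cv2.boxPoints(rc)]);print(P,P.mean(0)); 
for i in range(4):
  e=P[(i+1)%4]-P[i]; print(np.linalg.norm(e),np.degrees(np.arctan2(e[1],e[0])))
i=cv2.cvtColor(d['img'],cv2.COLOR_RGB2BGR)
cv2.imwrite('pics/topz.png',cv2.resize(i[110:235,200:380],None,fx=4,fy=4,interpolation=cv2.INTER_CUBIC))
i=cv2.cvtColor(load('side0')['img'],cv2.COLOR_RGB2BGR)
cv2.imwrite('pics/sidez.png',cv2.resize(i[125:240,180:310],None,fx=5,fy=5,interpolation=cv2.INTER_CUBIC))
E
```

```text
top0 orange [([112.9, 174.3], [101, 163, 21, 22, 259]), ([172.4, 176.9], [164, 169, 18, 17, 236])]
[0.58936157 0.37885106]
[0.58525136 0.22561804]
top0 red [([87.8, 38.7], [82, 33, 13, 13, 69]), ([101.4, 38.8], [96, 34, 12, 13, 58]), ([113.3, 36.6], [110, 34, 8, 8, 34]), ([126.8, 36.6], [124, 34, 6, 6, 24]), ([167.8, 37.6], [165, 35, 6, 6, 26]), ([300.7, 195.7], [296, 183, 11, 26, 179]), ([305.8, 222.9], [302, 221, 8, 4, 21])]
top0 blue [([134.4, 58.6], [85, 37, 96, 38, 2104]), ([294.2, 165.1], [269, 137, 53, 47, 1003]), ([149.7, 218.0], [141, 210, 18, 17, 236])]
side0 orange [([207.3, 249.8], [199, 241, 17, 17, 95]), ([172.8, 295.2], [160, 281, 25, 26, 401])]
[0.58464436 0.2285507 ]
[0.59380837 0.3755937 ]
side0 red [([280.9, 167.0], [264, 162, 37, 10, 156]), ([92.9, 199.3], [88, 193, 11, 14, 82]), ([84.4, 208.3], [80, 202, 10, 14, 78]), ([75.6, 218.0], [70, 212, 12, 14, 83]), ([66.1, 227.4], [61, 221, 12, 15, 87]), ([56.5, 237.4], [51, 231, 12, 15, 89]), ([46.6, 247.8], [41, 241, 12, 15, 92]), ([36.0, 258.3], [30, 252, 13, 15, 97])]
side0 blue [([97.5, 100.1], [0, 0, 274, 275, 33503]), ([484.4, 24.0], [445, 0, 67, 53, 2645]), ([246.9, 173.0], [222, 154, 47, 32, 482]), ([77.5, 247.0], [31, 201, 90, 87, 2044]), ([81.3, 215.7], [79, 212, 7, 10, 36]), ([233.0, 281.7], [225, 273, 17, 18, 247])]
((288.5765380859375, 165.2865753173828), (88.6850814819336, 150.52210998535156), 83.72270965576172)
[[ 0.72352488  0.14071559]
 [ 0.7766705  -0.26582134]
 [ 0.53556081 -0.28903869]
 [ 0.48497885  0.10787285]] [ 0.63018376 -0.0765679 ]
0.4099960212621069 -82.5520936631002
0.24222495452924514 -174.49973594529624
0.40012161035507526 97.26256229802364
0.24079629834898583 7.8391334383055105
```

View pics/topz.png

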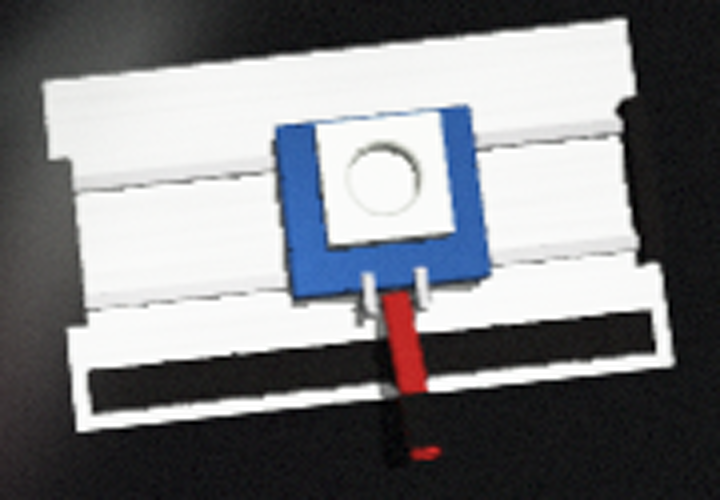

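View pics/sidez.png

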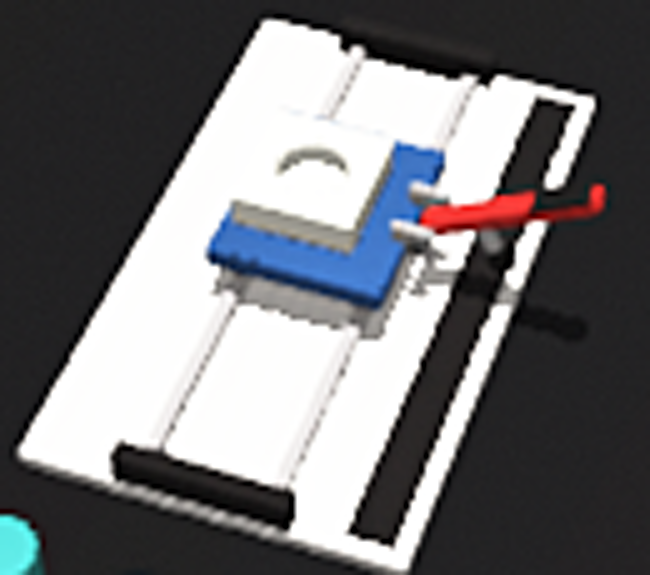

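Run:
```python
from h import *
d=load('top0'); s=load('side0')
Z=lambda x,y:(200+(x-1.5)/4,110+(y-1.5)/4)
S=lambda x,y:(180+(x-2)/5,125+(y-2)/5)
P=[onz(d,*Z(*p),.012)[:2] for p in((45,82),(627,18),(672,365),(78,430))]
Q=[onz(s,*S(*p),.012)[:2] for p in((18,455),(265,18),(596,97),(408,572))]
for X in(P,Q):
    X=np.array(X);print(X.round(4).tolist(),X.mean(0))
    for i in range(4):
        e=X[(i+1)%4]-X[i]; print(np.linalg.norm(e).round(4),np.degrees(np.arctan2(e[1],e[0])).round(2))
print('block top',[onz(d,*Z(*p),.078)[:2].round(4) for p in((316,123),(439,111),(455,232),(330,246))])
print('block top side',[onz(s,*S(*p),.078)[:2].round(4) for p in((232,204),(285,110),(396,138),(354,235))])
print('well',onz(d,*Z(383,178),.078),'deck',[onz(d,*Z(*p),.054)[:2].round(4) for p in((276,124),(469,106),(490,274),(295,299))])
print('tip',tri(ray(d,*Z(426,453)),ray(s,*S(597,195))))
```

```text
[[0.7217, 0.1354], [0.7734, -0.2599], [0.5362, -0.2874], [0.4862, 0.1066]] [ 0.62938299 -0.07634986]
0.3986 -82.56
0.2387 -173.38
0.3971 97.23
0.2372 6.97
[[0.7233, 0.14], [0.776, -0.2582], [0.5375, -0.2908], [0.4844, 0.1096]] [ 0.63032134 -0.07483827]
0.4016 -82.47
0.2407 -172.21
0.4039 97.55
0.2408 7.24
block top [array([ 0.6803, -0.0453]), array([ 0.6895, -0.1235]), array([ 0.6116, -0.1338]), array([ 0.6013, -0.055 ])]
block top side [array([ 0.6768, -0.0393]), array([ 0.6865, -0.1249]), array([ 0.6133, -0.1345]), array([ 0.5998, -0.0503])]
well [ 0.6454707  -0.08810164  0.078     ] deck [array([ 0.6851, -0.0205]), array([ 0.6993, -0.1461]), array([ 0.5889, -0.1596]), array([ 0.5705, -0.0343])]
tip (array([ 0.47117623, -0.11098699,  0.11712603]), np.float64(0.0017297745435321155))
```

```bash
cat >> h.py <<'E'
from scipy.spatial.transform import Rotation as R
def tool():
    s=r.get_state(); q=s['orientation']; M=R.from_quat([q[1],q[2],q[3],q[0]]).as_matrix()
    e=np.array(s['ee_pos']); print('t',round(s['clock'],2),'ee',e.round(4),'tip',(e+.073*M[:,1]).round(4),'F',np.round(s['ft_force'],2),'w',round(s['grip_width'],3),'jaw ang',np.degrees(np.arctan2(M[1,0],M[0,0])).round(2),'down',M[:,1].round(4),'j7',s['joints'][6].round(3)); return s,M
E
python3 - <<'E'
from h import *
tool()
d=load('top0')
for n,p in(('turq',(176,143)),('pink',(183,212)),('green',(147,135)),('blue',(150,218)),('orange',(172.4,176.9))): print(n,onz(d,*p,.06)[:2].round(3))
E
```

```text
t 0.15 ee [ 0.2474 -0.6007  0.303 ] tip [ 0.2474 -0.6006  0.23  ] F [-0.03  0.96 -1.13] w 0.999 jaw ang -67.61 down [-7.0e-04  1.4e-03 -1.0e+00] j7 -0.057
turq [0.673 0.219]
pink [0.495 0.194]
green [0.693 0.295]
blue [0.478 0.277]
orange [0.584 0.225]
```

Call:
apply_moves --moves '[[1,[0.015,0.031,0],-0.022],[1,[0.015,0.031,0],-0.022],[1,[0.015,0.031,0],-0.022],[1,[0.015,0.031,0],-0.022],[1,[0.015,0.031,0],-0.022],[1,[0.015,0.031,0],-0.022],[1,[0.015,0.031,0],-0.022],[1,[0.015,0.031,0],-0.022],[1,[0.015,0.031,0],-0.022],[1,[0.015,0.031,0],-0.022],[1,[0.015,0.031,0],-0.022],[1,[0.015,0.031,0],-0.022]]' --force 30

```text
clock: 1.15
ee_pos: [0.4227, -0.2177, 0.2971]
orientation: [-0.522, 0.524, -0.479, 0.472]
ft_force: [0.8, 0.1, 0.3]
grip_width: 0.003
```

```bash
python3 -c "
from h import *
tool()"
```

```text
t 1.15 ee [ 0.4227 -0.2177  0.2971] tip [ 0.422  -0.2174  0.2241] F [0.8  0.12 0.27] w 0.003 jaw ang -84.53 down [-0.0084  0.0037 -1.    ] j7 -1.043
```

Call:
apply_moves --moves '[[1,[0.03,0.028,0],0.01],[1,[0.03,0.028,0],0.01],[1,[0.015,0.028,0],0.005],[1,[0.005,0.02,0.0],0.0],[1,[0,0,0.0],0.0],[1,[0,0,0],0]]'

```text
clock: 1.65
ee_pos: [0.5065, -0.0983, 0.297]
orientation: [-0.532, 0.532, -0.469, 0.462]
ft_force: [0.7, -1.2, -0.2]
grip_width: 0.004
```

```bash
python3 -c "
from h import *
tool(); snap('wrist','w1')"
```

```text
t 1.65 ee [ 0.5065 -0.0983  0.297 ] tip [ 0.506  -0.0978  0.224 ] F [ 0.72 -1.21 -0.16] w 0.004 jaw ang -82.32 down [-0.0071  0.006  -1.    ] j7 -1.321
```

View pics/w1.png

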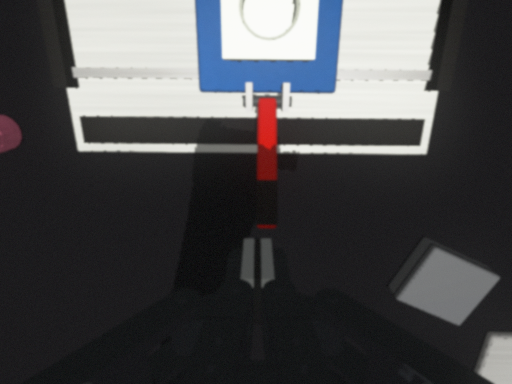

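The wrist view shows the lever at columns 258–277, the dark pad at rows 181–226 and the well at (268,10), partly cut off. The fingers sit at column 257.

Run:
```python
from h import *
d=load('w1'); i=d['img']
bl,m=blobs(i,(0,150,50),(6,255,255)); print(bl[:6])
for row in(105,130,170,226): 
    c=np.where(m[row])[0]; print(row,c.min() if len(c) else 0,c.max() if len(c) else 0)
# track yaw: bottom edge of track
g=cv2.cvtColor(i,cv2.COLOR_RGB2GRAY)
pts=[]
for u in list(range(90,190,4))+list(range(310,420,4)):
    col=g[140:175,u].astype(float); v=140+np.argmin(np.diff(col)); pts.append((u,v+.5))
A=np.array([onz(d,*p,.012)[:2] for p in pts]); vx,vy,x0,y0=cv2.fitLine(A.astype(np.float32),cv2.DIST_HUBER,0,.001,.001).ravel(); print('yaw',np.degrees(np.arctan2(vy,vx)),x0,y0)
b,mb=blobs(i,(105,150,60),(125,255,255),200); print(b)
for row in(50,70,85):
    c=np.where(mb[row])[0]; print(row,c.min(),c.max(),onz(d,c.min(),row+.5,.054),onz(d,c.max()+1,row+.5,.054))
h=np.array([.5706,-.098]); x=np.array([.992,.127])
# lever midline points
for row,l in((105,.006),(130,.03),(170,.06)):
    c=np.where(m[row])[0]; u=(c.min()+c.max()+1)/2; z=.055+l*.5227; p=onz(d,u,row+.5,z+.006); print('lever mid',p, 'lat off', (p[:2]-h)@np.array([-.127,.992]), 'out',-(p[:2]-h)@x)
print(proj(d,[.4933,-.108,.1098]))
```

```text
[([266.6, 140.4], [256, 98, 22, 83, 1602]), ([265.7, 225.8], [257, 224, 19, 5, 67])]
105 258 276
130 257 276
170 257 276
226 257 275
yaw -82.79293 0.511602 -0.09605593
[([267.2, 57.0], [197, 0, 144, 91, 5899])]
50 200 335 [ 0.6076334  -0.03093533  0.054     ] [ 0.62401416 -0.15335372  0.054     ]
70 201 334 [ 0.59074758 -0.03311207  0.054     ] [ 0.60725489 -0.15609077  0.054     ]
85 201 333 [ 0.57754717 -0.03410088  0.054     ] [ 0.59421607 -0.15798296  0.054     ]
lever mid [ 0.56860359 -0.09841084  0.0641362 ] lat off -0.00015401182900850238 out 0.002032613536411485
lever mid [ 0.54757515 -0.10071154  0.076681  ] lat off 0.00023430784837779822 out 0.023185019869750752
lever mid [ 0.51444444 -0.10516609  0.092362  ] lat off 2.2992917193819605e-05 out 0.05661640638516163
(np.float64(267.17836380486426), np.float64(199.5801000655639))
```

Call:
apply_moves --moves '[[1,[-0.005,-0.005,-0.02],-0.003],[1,[-0.005,-0.005,-0.02],-0.003],[1,[0,0,-0.02],0],[1,[0,0,-0.02],0],[1,[0,0,-0.01],0],[1,[0,0,0],0],[1,[0,0,0],0]]'

```text
clock: 2.28
ee_pos: [0.4926, -0.1191, 0.2046]
orientation: [-0.526, 0.528, -0.473, 0.469]
ft_force: [-1.0, 0.2, 0.1]
grip_width: 0.002
```

```bash
python3 -c "
from h import *
tool(); snap('wrist','w2')"
```

```text
t 2.28 ee [ 0.4926 -0.1191  0.2046] tip [ 0.4921 -0.119   0.1316] F [-1.04  0.16  0.13] w 0.002 jaw ang -83.58 down [-0.0062  0.0012 -1.    ] j7 -1.328
```

View pics/w2.png

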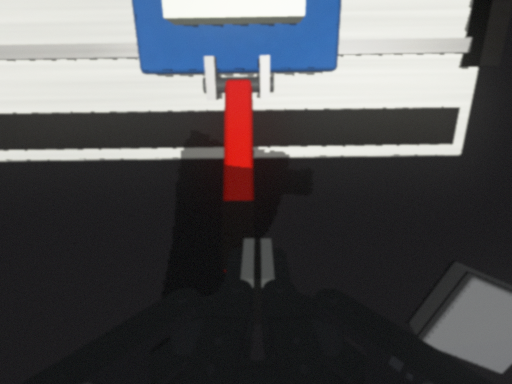

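Call:
apply_moves --moves '[[1,[0.002,0.006,0],0.006],[1,[0.002,0.005,0],0.006],[1,[0,0,0],0],[1,[0,0,0],0]]'

```text
clock: 2.67
ee_pos: [0.4991, -0.1076, 0.2087]
orientation: [-0.53, 0.53, -0.468, 0.468]
ft_force: [-0.8, -0.5, 0.3]
grip_width: 0.0
```

```bash
cat >> h.py <<'E'
H=np.array([.5706,-.098]); X=np.array([.9921,.1253]); Y=np.array([-.1253,.9921])
def rel():
    s,M=tool(); t=np.array(s['ee_pos'])+.073*M[:,1]; d=t[:2]-H; f=np.array(s['ft_force']); print('tip out %.1f lat %.1f z %.1f mm  Fx %.2f Fy %.2f'%(-d@X*1e3,d@Y*1e3,t[2]*1e3,f[:2]@X,f[:2]@Y),'dq',np.abs(s['dq']).max().round(4))
E
python3 -c "
from h import *
rel();rel()"
```

```text
t 2.67 ee [ 0.4991 -0.1076  0.2087] tip [ 0.4991 -0.1077  0.1357] F [-0.76 -0.45  0.27] w 0.0 jaw ang -82.86 down [ 0.e+00 -9.e-04 -1.e+00] j7 -1.342
tip out 72.1 lat -0.7 z 135.7 mm  Fx -0.81 Fy -0.36 dq 0.0145
t 2.67 ee [ 0.4991 -0.1076  0.2087] tip [ 0.4991 -0.1077  0.1357] F [-0.76 -0.45  0.27] w 0.0 jaw ang -82.86 down [ 0.e+00 -9.e-04 -1.e+00] j7 -1.342
tip out 72.1 lat -0.7 z 135.7 mm  Fx -0.81 Fy -0.36 dq 0.0145
```

Call:
apply_moves --moves '[[1,[-0.001,0,-0.005],0],[1,[-0.001,0,-0.005],0],[1,[-0.001,0,-0.004],0],[1,[0,0,-0.002],0],[1,[0,0,0],0],[1,[0,0,0],0]]'

```text
clock: 3.17
ee_pos: [0.4962, -0.1071, 0.1917]
orientation: [-0.53, 0.531, -0.467, 0.468]
ft_force: [-0.2, 0.6, -0.4]
grip_width: 0.002
```

```bash
python3 -c "
from h import *
rel()"
```

```text
t 3.17 ee [ 0.4962 -0.1071  0.1917] tip [ 0.4963 -0.1072  0.1187] F [-0.16  0.61 -0.4 ] w 0.002 jaw ang -82.78 down [ 0.0013 -0.0016 -1.    ] j7 -1.348
tip out 74.9 lat 0.2 z 118.7 mm  Fx -0.08 Fy 0.63 dq 0.0069
```

Call:
apply_moves --moves '[[1,[0,0,-0.004],0],[1,[-0.001,-0.0001,-0.004],0],[1,[-0.002,-0.0003,-0.004],0],[1,[0,0,0],0]]'

```text
clock: 3.5
ee_pos: [0.4937, -0.1077, 0.1794]
orientation: [0.531, -0.53, 0.466, -0.469]
ft_force: [1.2, 0.3, -0.6]
grip_width: -0.001
```

```bash
python3 -c "
from h import *
rel()"
```

```text
t 3.5 ee [ 0.4937 -0.1077  0.1794] tip [ 0.4939 -0.1078  0.1064] F [ 1.2   0.31 -0.56] w -0.001 jaw ang -82.8 down [ 0.003  -0.0018 -1.    ] j7 -1.351
tip out 77.3 lat -0.1 z 106.4 mm  Fx 1.23 Fy 0.16 dq 0.0146
```

```bash
python3 -c "
from h import *
rel(); a=snap('wrist','w3')['img'];b=snap('side','s3')['img']
b=cv2.resize(b[125:240,180:330],None,fx=3,fy=3); a=a[:345,:450]; 
cv2.imwrite('pics/m3.png',cv2.cvtColor(np.hstack([b[:,:340],a[:345]][:2] if b.shape[0]==345 else [a]),cv2.COLOR_RGB2BGR))"
```

```text
t 3.5 ee [ 0.4937 -0.1077  0.1794] tip [ 0.4939 -0.1078  0.1064] F [ 1.2   0.31 -0.56] w -0.001 jaw ang -82.8 down [ 0.003  -0.0018 -1.    ] j7 -1.351
tip out 77.3 lat -0.1 z 106.4 mm  Fx 1.23 Fy 0.16 dq 0.0146
```

View pics/m3.png

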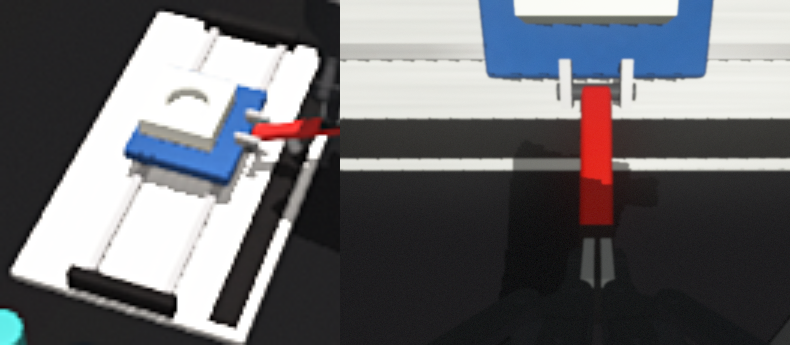

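The fingertips are centred over the lever at the pad, and any contact is still light. I'll keep going down along the arc.

Call:
apply_moves --moves '[[1,[-0.001,-0.0001,-0.004],0],[1,[-0.002,-0.0003,-0.004],0],[1,[-0.002,-0.0003,-0.004],0]]'

```text
clock: 3.85
ee_pos: [0.4898, -0.1085, 0.169]
orientation: [0.531, -0.53, 0.465, -0.47]
ft_force: [-0.9, 0.2, 6.0]
grip_width: -0.001
```

```bash
python3 -c "
from h import *
rel(); rel()"
```

```text
t 3.85 ee [ 0.4898 -0.1085  0.169 ] tip [ 0.4902 -0.1087  0.096 ] F [-0.92  0.23  6.  ] w -0.001 jaw ang -82.79 down [ 0.0058 -0.0029 -1.    ] j7 -1.351
tip out 81.1 lat -0.5 z 96.0 mm  Fx -0.89 Fy 0.35 dq 0.1096
t 3.85 ee [ 0.4898 -0.1085  0.169 ] tip [ 0.4902 -0.1087  0.096 ] F [-0.92  0.23  6.  ] w -0.001 jaw ang -82.79 down [ 0.0058 -0.0029 -1.    ] j7 -1.351
tip out 81.1 lat -0.5 z 96.0 mm  Fx -0.89 Fy 0.35 dq 0.1096
```

Call:
apply_moves --moves '[[1,[-0.001,0,-0.003],0],[1,[-0.001,0,-0.003],0],[1,[-0.001,0,-0.003],0]]'

```text
clock: 4.1
ee_pos: [0.4862, -0.1088, 0.1599]
orientation: [0.531, -0.53, 0.465, -0.47]
ft_force: [-1.5, -0.6, 4.1]
grip_width: -0.004
```

```bash
python3 -c "
from h import *
rel()"
```

```text
t 4.1 ee [ 0.4862 -0.1088  0.1599] tip [ 0.4866 -0.1091  0.0869] F [-1.52 -0.62  4.1 ] w -0.004 jaw ang -82.8 down [ 0.0054 -0.0039 -1.    ] j7 -1.353
tip out 84.7 lat -0.5 z 86.9 mm  Fx -1.59 Fy -0.43 dq 0.0819
```

Call:
apply_moves --moves '[[1,[-0.001,0,-0.003],0],[1,[-0.001,0,-0.003],0]]'

```text
clock: 4.27
ee_pos: [0.4842, -0.1091, 0.1535]
orientation: [0.531, -0.53, 0.465, -0.47]
ft_force: [0.3, 0.6, 4.6]
grip_width: -0.001
```

Call:
apply_moves --moves '[[1,[-0.0005,0,-0.0015],0],[1,[-0.0005,0,-0.0015],0]]'

```text
clock: 4.43
ee_pos: [0.4832, -0.1092, 0.15]
orientation: [0.531, -0.53, 0.465, -0.47]
ft_force: [-0.6, -0.1, 4.0]
grip_width: 0.001
```

```bash
python3 -c "
from h import *
rel()"
```

```text
t 4.43 ee [ 0.4832 -0.1092  0.15  ] tip [ 0.4837 -0.1095  0.077 ] F [-0.58 -0.14  3.95] w 0.001 jaw ang -82.81 down [ 0.0067 -0.0045 -1.    ] j7 -1.356
tip out 87.6 lat -0.5 z 77.0 mm  Fx -0.59 Fy -0.07 dq 0.0527
```

Call:
apply_moves --moves '[[1,[-0.0003,0,-0.001],0],[1,[-0.0003,0,-0.001],0]]'

```text
clock: 4.6
ee_pos: [0.4827, -0.1092, 0.1478]
orientation: [0.531, -0.53, 0.465, -0.471]
ft_force: [-0.3, -0.9, 3.3]
grip_width: -0.001
```

Call:
apply_moves --moves '[[1,[-0.0003,0,-0.001],0],[1,[-0.0003,0,-0.001],0]]'

```text
clock: 4.77
ee_pos: [0.4822, -0.1092, 0.1457]
orientation: [0.531, -0.53, 0.465, -0.471]
ft_force: [-0.3, -0.2, 4.1]
grip_width: 0.003
```

Call:
apply_moves --moves '[[1,[-0.0003,0,-0.001],0],[1,[-0.0003,0,-0.001],0]]'

```text
clock: 4.93
ee_pos: [0.4818, -0.1093, 0.1436]
orientation: [0.531, -0.53, 0.464, -0.471]
ft_force: [0.1, 0.4, 4.1]
grip_width: -0.001
```

Call:
apply_moves --moves '[[1,[-0.0002,0,-0.001],0],[1,[-0.0002,0,-0.001],0]]'

```text
clock: 5.1
ee_pos: [0.4815, -0.1093, 0.1416]
orientation: [0.531, -0.53, 0.464, -0.471]
ft_force: [-1.0, -0.5, 9.5]
grip_width: 0.003
```

Call:
apply_moves --moves '[[1,[-0.0002,0,-0.001],0],[1,[-0.0002,0,-0.001],0]]'

```text
clock: 5.27
ee_pos: [0.4815, -0.1094, 0.1411]
orientation: [0.531, -0.53, 0.464, -0.471]
ft_force: [-4.0, 0.6, 13.6]
grip_width: 0.001
```

Call:
apply_moves --moves '[[1,[-0.0002,0,-0.001],0]]'

```text
clock: 5.35
ee_pos: [0.4815, -0.1093, 0.141]
orientation: [0.531, -0.53, 0.464, -0.471]
ft_force: [-3.0, -0.0, 10.7]
grip_width: -0.002
```

Call:
apply_moves --moves '[[1,[0,0,-0.001],0]]'

```text
clock: 5.43
ee_pos: [0.4815, -0.1093, 0.1408]
orientation: [0.531, -0.53, 0.464, -0.471]
ft_force: [-4.2, 1.2, 11.4]
grip_width: 0.002
```

```bash
python3 -c "
from h import *
rel()"
```

```text
t 5.43 ee [ 0.4815 -0.1093  0.1408] tip [ 0.4821 -0.1097  0.0678] F [-4.19  1.25 11.4 ] w 0.002 jaw ang -82.81 down [ 0.0081 -0.0063 -0.9999] j7 -1.362
tip out 89.3 lat -0.6 z 67.8 mm  Fx -4.00 Fy 1.76 dq 0.0099
```

Call:
apply_moves --moves '[[1,[-0.0003,0,-0.0011],0]]'

```text
clock: 5.52
ee_pos: [0.4815, -0.1093, 0.1407]
orientation: [0.53, -0.53, 0.464, -0.471]
ft_force: [-3.4, -0.0, 12.3]
grip_width: 0.002
```

Call:
apply_moves --moves '[[1,[-0.0003,0,-0.0011],0]]'

```text
clock: 5.6
ee_pos: [0.4814, -0.1092, 0.1407]
orientation: [0.53, -0.53, 0.464, -0.472]
ft_force: [-2.7, 1.0, 12.5]
grip_width: 0.001
```

Two rows in a row read about 12.4 N, so the brake is firmly on. I'll lift straight off and check the lever.

Call:
apply_moves --moves '[[1,[0,0,0.002],0],[1,[0,0,0.006],0],[1,[0,0,0.02],0],[1,[0,0,0.035],0],[1,[0,0,0.04],0],[1,[0,0,0.04],0],[1,[0,0,0.02],0],[1,[0,0,0],0],[1,[0,0,0],0]]'

```text
clock: 6.35
ee_pos: [0.4749, -0.1067, 0.3059]
orientation: [-0.53, 0.532, -0.468, 0.466]
ft_force: [-0.8, 0.5, -1.1]
grip_width: 0.001
```

```bash
python3 -c "
from h import *
rel(); snap('wrist','w4');b=snap('side','s4')['img']
cv2.imwrite('pics/s4z.png',cv2.cvtColor(cv2.resize(b[125:240,180:330],None,fx=5,fy=5),cv2.COLOR_RGB2BGR))"
```

```text
t 6.35 ee [ 0.4749 -0.1067  0.3059] tip [ 0.4747 -0.1068  0.2329] F [-0.83  0.54 -1.1 ] w 0.001 jaw ang -82.72 down [-0.0039 -0.001  -1.    ] j7 -1.271
tip out 96.3 lat 3.3 z 232.9 mm  Fx -0.76 Fy 0.64 dq 0.0236
```

View pics/w4.png

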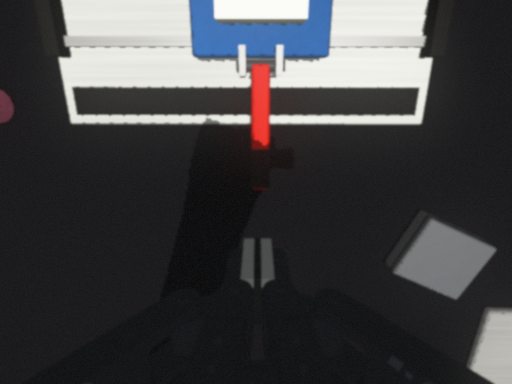

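View pics/s4z.png

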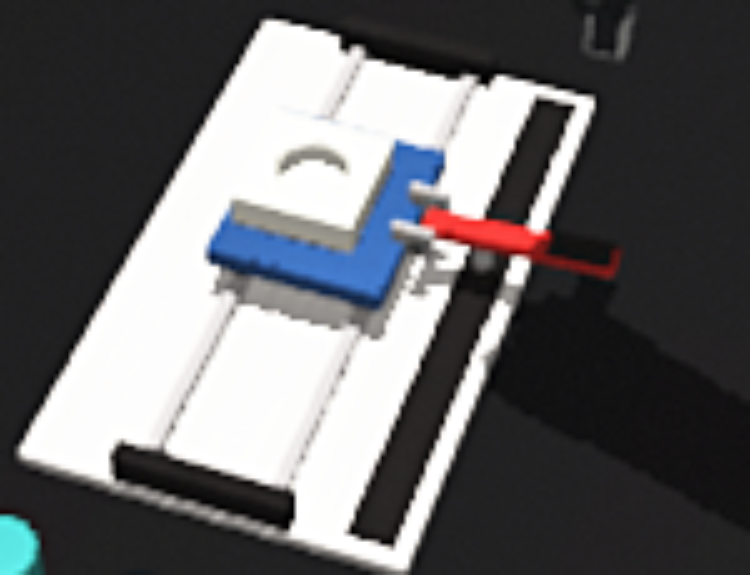

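The lever stays down and the trolley hasn't moved: the side-view pixels match the earlier ones. Now to the jar.

Call:
apply_moves --moves '[[0,[0.01,0.03,0],0],[0,[0.011,0.033,0],0],[0,[0.011,0.033,0],0],[0,[0.011,0.033,0],0],[0,[0.011,0.033,0],0],[0,[0.011,0.033,0],0],[0,[0.011,0.033,0],0],[0,[0.011,0.033,0],0],[0,[0.008,0.025,0],0],[0,[0.004,0.012,0],0],[0,[0,0,0],0],[0,[0,0,0],0]]'

```text
clock: 7.45
ee_pos: [0.5629, 0.2014, 0.2777]
orientation: [-0.518, 0.54, -0.483, 0.455]
ft_force: [0.3, -0.5, 0.4]
grip_width: 0.999
```

```bash
python3 -c "
from h import *
tool(); snap('wrist','w5')"
```

```text
t 7.45 ee [0.5629 0.2014 0.2777] tip [0.5593 0.2015 0.2048] F [ 0.29 -0.47  0.41] w 0.999 jaw ang -83.09 down [-0.0502  0.002  -0.9987] j7 -1.993
```

View pics/w5.png

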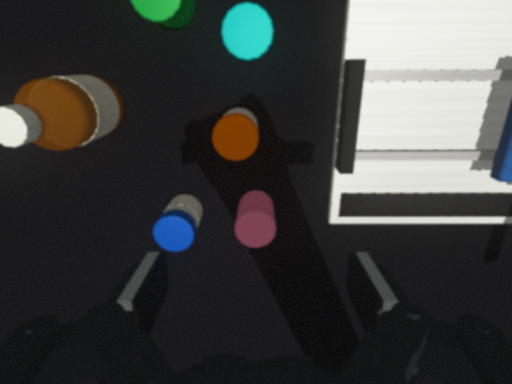

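The wrist view shows the orange cap at (236,137), the pink one at (255,228) and the blue one at (175,228).

```bash
cat >> h.py <<'E'
def orange(d,z=.062):
    h=cv2.cvtColor(d['img'],cv2.COLOR_RGB2HSV); m=cv2.inRange(h,np.array((8,200,90)),np.array((16,255,255)))
    for c in cv2.findContours(m,cv2.RETR_EXTERNAL,cv2.CHAIN_APPROX_NONE)[0]:
        if cv2.contourArea(c)>300: (u,v),a,b=cv2.fitEllipse(c); print((round(u,1),round(v,1)),np.round(a,1),onz(d,u,v,z).round(4))
E
python3 -c "
from h import *
orange(load('w5'))"
```

```text
(235.0, 136.7) [44.9 45.4] [0.5866 0.2257 0.062 ]
(55.1, 112.5) [52.8 76.4] [0.5886 0.3848 0.062 ]
```

Call:
apply_moves --moves '[[0,[0.004,0.004,-0.01],0],[0,[0.005,0.006,-0.02],0],[0,[0.005,0.006,-0.025],0],[0,[0.004,0.005,-0.025],0],[0,[0.002,0.002,-0.02],0],[0,[0.001,0,-0.01],0],[0,[0,0,0],0],[0,[0,0,0],0],[0,[0,0,0],0]]'

```text
clock: 8.25
ee_pos: [0.5856, 0.2106, 0.1577]
orientation: [-0.511, 0.539, -0.485, 0.462]
ft_force: [-0.5, -0.2, 1.2]
grip_width: 0.995
```

```bash
python3 -c "
from h import *
tool(); d=snap('wrist','w6');orange(load('w6'))"
```

```text
t 8.25 ee [0.5856 0.2106 0.1577] tip [0.5819 0.21   0.0848] F [-0.53 -0.2   1.19] w 0.995 jaw ang -84.13 down [-0.0517 -0.0076 -0.9986] j7 -2.081
(230.6, 218.7) [71.  71.5] [0.5892 0.2255 0.062 ]
```

View pics/w6.png

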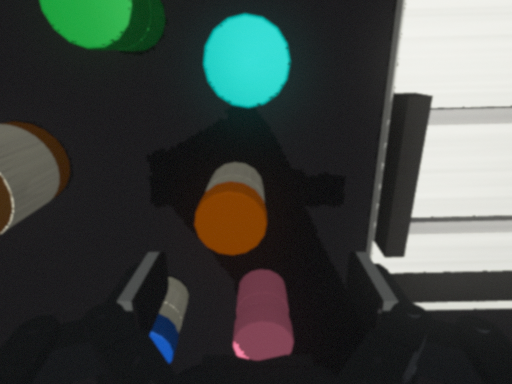

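Call:
apply_moves --moves '[[0,[0.002,0.006,0],0.006],[0,[0.002,0.006,0],0.006],[0,[0.001,0.003,-0.005],0.006],[0,[0,0,-0.01],0],[0,[0,0,-0.01],0],[0,[0,0,-0.008],0],[0,[0,0,0],0],[0,[0,0,0],0]]'

```text
clock: 8.97
ee_pos: [0.593, 0.2286, 0.1262]
orientation: [-0.518, 0.541, -0.478, 0.458]
ft_force: [-0.1, 0.2, 0.0]
grip_width: 1.001
```

```bash
python3 -c "
from h import *
tool(); d=snap('wrist','w7');orange(load('w7'))"
```

```text
t 8.97 ee [0.593  0.2286 0.1262] tip [0.5899 0.2282 0.0533] F [-0.14  0.2   0.03] w 1.001 jaw ang -82.96 down [-0.0432 -0.0064 -0.999 ] j7 -2.104
(260.0, 263.5) [82.6 83.7] [0.5905 0.2263 0.062 ]
```

View pics/w7.png

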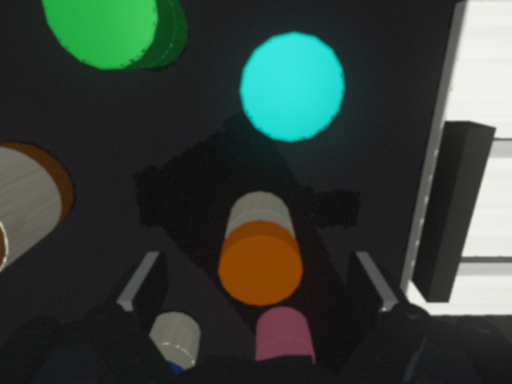

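Call:
apply_moves --moves '[[0,[-0.001,-0.001,-0.008],0],[0,[0,-0.001,-0.008],0],[0,[0,0,-0.004],0],[0,[0,0,0],0],[0.3,[0,0,0],0],[0.6,[0,0,0],0],[0.8,[0,0,0],0],[0.8,[0,0,0],0],[0.8,[0,0,0],0],[0.8,[0,0,0],0]]' --force 25

```text
clock: 9.85
ee_pos: [0.5923, 0.2256, 0.1046]
orientation: [-0.518, 0.541, -0.478, 0.459]
ft_force: [-0.2, 0.3, -1.0]
grip_width: 0.487
```

```bash
python3 -c "
from h import *
tool(); d=snap('wrist','w8');orange(load('w8'))"
```

```text
t 9.85 ee [0.5923 0.2256 0.1046] tip [0.5891 0.2251 0.0316] F [-0.19  0.33 -1.03] w 0.487 jaw ang -83.04 down [-0.0426 -0.0066 -0.9991] j7 -2.112
(257.1, 289.4) [95.9 96.7] [0.5916 0.225  0.062 ]
```

View pics/w8.png

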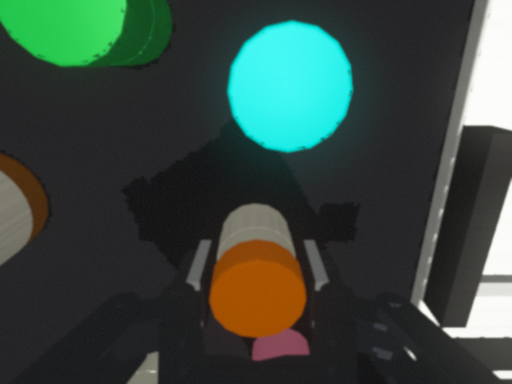

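The jar is held by its cap (opening 0.487, about 41–42 mm). I'll lift it and carry it smoothly.

Call:
apply_moves --moves '[[0.8,[0,0,0.005],0],[0.8,[0,0,0.015],0],[0.8,[0,0,0.025],0],[0.8,[0,0,0.03],0],[0.8,[0,0,0.025],0],[0.8,[0,0,0.01],0],[0.8,[0,0,0],0],[0.8,[0,0,0],0]]' --force 30

```text
clock: 10.57
ee_pos: [0.5905, 0.2257, 0.2239]
orientation: [-0.518, 0.541, -0.478, 0.459]
ft_force: [-0.2, 0.1, -1.6]
grip_width: 0.486
```

```bash
python3 -c "
from h import *
tool()"
```

```text
t 10.57 ee [0.5905 0.2257 0.2239] tip [0.5874 0.2253 0.151 ] F [-0.25  0.05 -1.65] w 0.486 jaw ang -82.96 down [-0.0424 -0.0065 -0.9991] j7 -2.058
```

Call:
apply_moves --moves '[[0.8,[0.001,-0.006,0],0],[0.8,[0.002,-0.012,0],0],[0.8,[0.003,-0.018,0],0],[0.8,[0.004,-0.022,0],0],[0.8,[0.004,-0.024,0],0],[0.8,[0.004,-0.024,0],0],[0.8,[0.004,-0.024,0],0],[0.8,[0.004,-0.024,0],0],[0.8,[0.004,-0.024,0],0],[0.8,[0.004,-0.024,0],0],[0.8,[0.004,-0.022,0],0],[0.8,[0.003,-0.018,0],0]]'

```text
clock: 11.57
ee_pos: [0.6219, -0.0367, 0.205]
orientation: [-0.511, 0.55, -0.484, 0.45]
ft_force: [0.4, -0.1, -0.3]
grip_width: 0.489
```

Call:
apply_moves --moves '[[0.8,[0.003,-0.012,0],0],[0.8,[0.002,-0.008,0],0],[0.8,[0.002,-0.004,0],0],[0.8,[0,0,0],0],[0.8,[0,0,0],0]]'

```text
clock: 11.98
ee_pos: [0.6266, -0.0719, 0.1988]
orientation: [-0.505, 0.55, -0.489, 0.45]
ft_force: [0.3, 0.2, -0.6]
grip_width: 0.488
```

```bash
python3 -c "
from h import *
tool()"
```

```text
t 11.98 ee [ 0.6266 -0.0719  0.1988] tip [ 0.6205 -0.0727  0.1261] F [ 0.31  0.22 -0.56] w 0.488 jaw ang -83.34 down [-0.0833 -0.0106 -0.9965] j7 -1.583
```

Call:
apply_moves --moves '[[0.8,[0,0,0.015],0.005],[0.8,[-0.01,-0.001,0.015],0.005],[0.8,[-0.04,-0.005,0],0],[0.8,[-0.04,-0.005,0],0],[0.8,[-0.01,-0.001,0],0],[0.8,[0,0,0],0],[0.8,[0,0,0],0]]'

```text
clock: 12.57
ee_pos: [0.5225, -0.0709, 0.2279]
orientation: [-0.513, 0.556, -0.483, 0.441]
ft_force: [1.0, -0.1, -1.1]
grip_width: 0.487
```

```bash
python3 -c "
from h import *
tool()"
```

```text
t 12.57 ee [ 0.5225 -0.0709  0.2279] tip [ 0.5163 -0.0715  0.1551] F [ 1.04 -0.11 -1.11] w 0.487 jaw ang -81.67 down [-0.0852 -0.0071 -0.9963] j7 -1.463
```

Call:
apply_moves --moves '[[0.8,[0.006,-0.001,0],-0.004],[0.8,[0.012,-0.002,0],-0.004],[0.8,[0.012,-0.002,0],-0.004],[0.8,[0.012,-0.002,0],-0.004],[0.8,[0.012,-0.002,0],-0.004],[0.8,[0.012,-0.002,0],0],[0.8,[0.012,-0.002,0],0],[0.8,[0.012,-0.002,0],0],[0.8,[0.012,-0.002,0],0],[0.8,[0.01,0,0],0],[0.8,[0.005,0,0],0],[0.8,[0,0,0],0]]'

```text
clock: 13.57
ee_pos: [0.6632, -0.078, 0.2242]
orientation: [-0.516, 0.548, -0.486, 0.444]
ft_force: [-0.6, -0.4, -1.2]
grip_width: 0.486
```

```bash
python3 -c "
from h import *
tool(); snap('wrist','w9'); orange(load('w9'),.18)"
```

```text
t 13.57 ee [ 0.6632 -0.078   0.2242] tip [ 0.6577 -0.0776  0.1514] F [-0.64 -0.4  -1.22] w 0.486 jaw ang -82.27 down [-0.0749  0.0051 -0.9972] j7 -1.552
(256.9, 289.7) [94.  96.3] [ 0.6594 -0.0782  0.18  ]
```

View pics/w9.png

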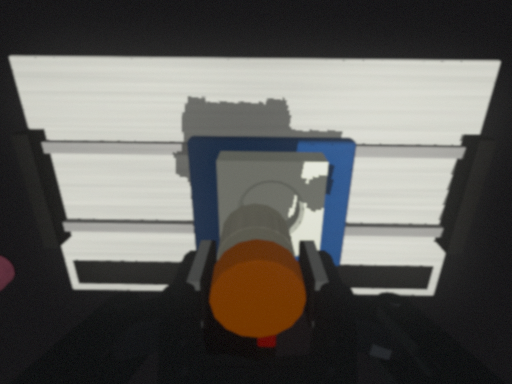

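```bash
cat >> h.py <<'E'
def Mq(q): return R.from_quat([q[1],q[2],q[3],q[0]]).as_matrix()
def foot(ee,q):
    g=load('w8'); M0=Mq(g['q']); M=Mq(q); Dl=M@M0.T
    return np.array(ee)+Dl@(np.array([.590,.2253,0])-g['ee']), Dl@np.array([0,0,1])
E
python3 - <<'E'
from h import *
d=load('w9')
for p in((217,152),(328,152),(189.5,138),(355,138)):
    print(p,onz(d,*p,.078 if p[1]==152 else .054).round(4))
a=onz(d,217.5,152,.078);b=onz(d,328,152,.078);m=(a+b)/2; print('well from block',m[:2]-.039*X, np.linalg.norm(a-b), np.degrees(np.arctan2(*(a-b)[1::-1])))
a=onz(d,189.5,138,.054);b=onz(d,355,138,.054);m=(a+b)/2; print('well from deck',m[:2]-.0425*X,np.linalg.norm(a-b))
f,ax=foot(d['ee'],d['q']); print('foot',f.round(4),'axis',ax.round(3)); print(proj(d,f),proj(d,f+ax*.062), 'cap seen 256.9 289.7; at w8 seen 257.1 289.4')
i=cv2.cvtColor(d['img'],cv2.COLOR_RGB2BGR); cv2.imwrite('pics/w9z.png',cv2.resize(i[120:300,160:380],None,fx=3.5,fy=3.3,interpolation=cv2.INTER_CUBIC))
E
```

```text
(217, 152) [ 0.6864 -0.0451  0.078 ]
(328, 152) [ 0.697  -0.1206  0.078 ]
(189.5, 138) [ 0.687 -0.021  0.054]
(355, 138) [ 0.7042 -0.1443  0.054 ]
well from block [ 0.65304183 -0.08793914] 0.07591780153846973 97.97757806787966
well from deck [ 0.65339901 -0.08796754] 0.1244749928602978
foot [ 0.6575 -0.0771  0.1198] axis [ 0.032 -0.012  0.999]
(np.float64(256.20705382520197), np.float64(224.08008463100538)) (np.float64(255.92524691766624), np.float64(292.26524079610505)) cap seen 256.9 289.7; at w8 seen 257.1 289.4
```

View pics/w9z.png

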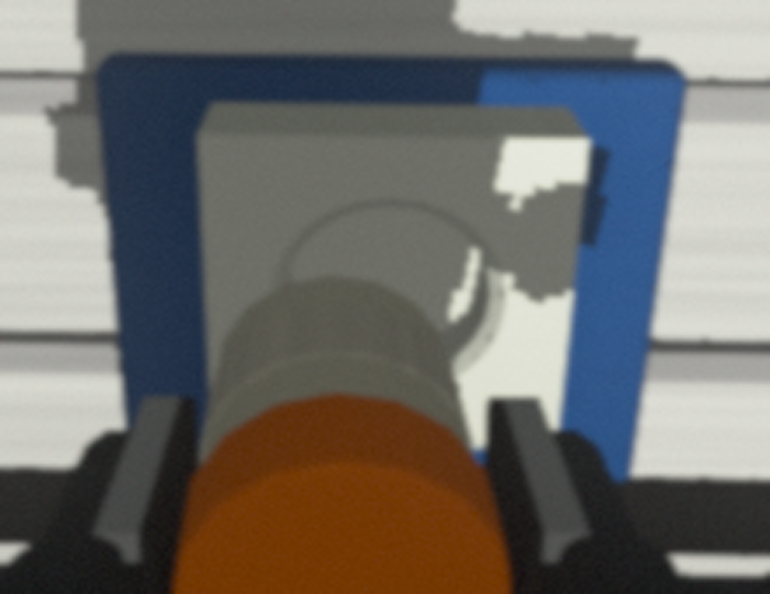

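Run:
```python
from h import *
d=load('w9')
Z=lambda x,y:(160+(x-1.25)/3.5,120+(y-1.15)/3.3)
a=onz(d,*Z(198,133),.078);b=onz(d,*Z(590,137),.078);m=(a+b)/2; print('well from block',m[:2]-.039*X, np.linalg.norm(a-b), np.degrees(np.arctan2(*(a-b)[1::-1])))
# chamfer outer rim r=25: arc points
pts=[(279,275),(300,238),(340,210),(390,200),(440,214),(475,238),(497,270),(503,300),(490,340)]
A=np.array([onz(d,*Z(*p),.078)[:2] for p in pts]); 
M=np.c_[2*A,np.ones(len(A))]; s=np.linalg.lstsq(M,(A**2).sum(1),rcond=None)[0]; print('circle',s[:2],np.sqrt(s[2]+s[:2]@s[:2]))
for w in([.645,-.0885,.078],[.650,-.088,.078]): print(proj(d,w), proj(d,np.array(w)+np.r_[X*.025,0]))
```

```text
well from block [ 0.6469075  -0.08854099] 0.07782881588618547 97.35515375725537
circle [ 0.64657462 -0.0884439 ] 0.024145147922531023
(np.float64(270.2020354346894), np.float64(212.9015237355292)) (np.float64(271.0869621361534), np.float64(181.78218475834984))
(np.float64(270.55019713594413), np.float64(206.8620150435957)) (np.float64(271.45829226968647), np.float64(175.20114291691047))
```

Call:
apply_moves --moves '[[0.8,[-0.004,-0.004,-0.004],-0.004],[0.8,[-0.004,-0.004,-0.006],-0.004],[0.8,[-0.003,-0.003,-0.006],0],[0.8,[0,0,-0.006],0],[0.8,[0,0,-0.004],0],[0.8,[0,0,0],0],[0.8,[0,0,0],0]]'

```text
clock: 14.2
ee_pos: [0.648, -0.0904, 0.1944]
orientation: [-0.513, 0.547, -0.489, 0.445]
ft_force: [0.9, -0.6, -0.6]
grip_width: 0.485
```

Run:
```python
from h import *
tool(); snap('wrist','w10'); d=load('w10'); orange(d,.15)
f,ax=foot(d['ee'],d['q']); print('foot',f.round(4),'axis',ax.round(3))
i=cv2.cvtColor(d['img'],cv2.COLOR_RGB2BGR); cv2.imwrite('pics/w10z.png',cv2.resize(i[100:300,150:390],None,fx=3,fy=3,interpolation=cv2.INTER_CUBIC))
```

```text
t 14.2 ee [ 0.648  -0.0904  0.1944] tip [ 0.6423 -0.09    0.1217] F [ 0.85 -0.64 -0.58] w 0.485 jaw ang -82.8 down [-0.0786  0.0049 -0.9969] j7 -1.547
(257.0, 289.6) [94.6 96.5] [ 0.644  -0.0906  0.15  ]
foot [ 0.642  -0.0895  0.09  ] axis [ 0.036 -0.012  0.999]
```

View pics/w10z.png

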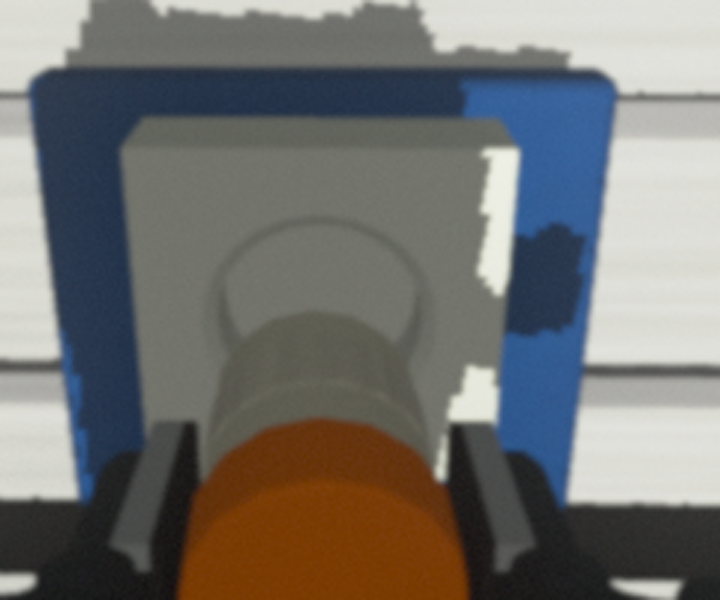

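Run:
```python
from h import *
d=load('w10')
Z=lambda x,y:(150+(x-1)/3,100+(y-1)/3)
a=onz(d,*Z(122,149),.078);b=onz(d,*Z(519,150),.078);m=(a+b)/2; print('well from block',m[:2]-.039*X, np.linalg.norm(a-b))
pts=[(210,305),(222,275),(250,240),(280,222),(315,216),(355,222),(390,240),(418,270),(432,310)]
A=np.array([onz(d,*Z(*p),.078)[:2] for p in pts]); 
M=np.c_[2*A,np.ones(len(A))]; s=np.linalg.lstsq(M,(A**2).sum(1),rcond=None)[0]; print('circle',s[:2],np.sqrt(s[2]+s[:2]@s[:2]))
f,ax=foot(d['ee'],d['q']); th=np.linspace(0,2*np.pi,361)
e1=np.cross(ax,[0,1,0]);e1/=np.linalg.norm(e1);e2=np.cross(ax,e1)
for rad,up in((.020,.002),(.018,0)):
    q=np.array([proj(d,f+ax*up+rad*(np.cos(t)*e1+np.sin(t)*e2)) for t in th]); k=q[:,1].argmin(); print(rad,'pred top px',q[k], 'widest',q[:,0].min(),q[:,0].max())
print('seen',Z(318,311)); print('px/mm x', (proj(d,f+[.001,0,0])[1]-proj(d,f)[1]))
```

```text
well from block [ 0.64627678 -0.08880904] 0.0778147306386772
circle [ 0.64789846 -0.0887581 ] 0.02337681908271133
0.02 pred top px [256.29857071 194.89922587] widest 222.9407258269076 289.469408928719
0.018 pred top px [256.29500117 196.75268054] widest 226.56956264160362 285.8553223210085
seen (255.66666666666669, 203.33333333333331)
px/mm x -1.4291015779777467
```

Call:
apply_moves --moves '[[0.8,[0.004,0.0005,0],0],[0.8,[0.004,0.0005,0],0],[0.8,[0.001,0,-0.002],0],[0.8,[0,0,-0.002],0],[0.8,[0,0,0],0],[0.8,[0,0,0],0]]'

```text
clock: 14.75
ee_pos: [0.6593, -0.0884, 0.1914]
orientation: [-0.514, 0.547, -0.488, 0.446]
ft_force: [0.1, 0.2, 0.0]
grip_width: 0.486
```

```bash
sed -i 's/\.590,\.2253,0/.585,.2253,0/' h.py
python3 - <<'E'
from h import *
tool(); snap('wrist','w11'); d=load('w11')
f,ax=foot(d['ee'],d['q']); print('foot',f.round(4),'axis',ax.round(3))
i=cv2.cvtColor(d['img'],cv2.COLOR_RGB2BGR); cv2.imwrite('pics/w11z.png',cv2.resize(i[100:300,150:390],None,fx=3,fy=3,interpolation=cv2.INTER_CUBIC))
E
```

```text
t 14.75 ee [ 0.6593 -0.0884  0.1914] tip [ 0.6538 -0.088   0.1186] F [0.1  0.24 0.  ] w 0.486 jaw ang -82.75 down [-0.0758  0.0052 -0.9971] j7 -1.553
foot [ 0.6486 -0.0875  0.0871] axis [ 0.033 -0.012  0.999]
```

View pics/w11z.png

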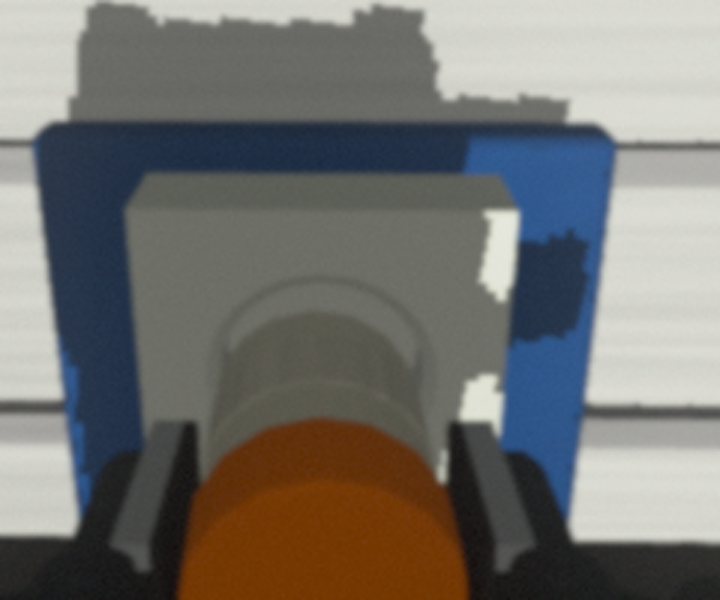

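Run:
```python
from h import *
d=load('w11')
Z=lambda x,y:(150+(x-1)/3,100+(y-1)/3)
a=onz(d,*Z(126,209),.078);b=onz(d,*Z(520,209),.078);m=(a+b)/2; print('well from block',m[:2]-.039*X, np.linalg.norm(a-b))
pts=[(212,365),(222,337),(250,300),(280,283),(318,276),(355,282),(390,300),(418,332),(432,370)]
A=np.array([onz(d,*Z(*p),.078)[:2] for p in pts]); 
M=np.c_[2*A,np.ones(len(A))]; s=np.linalg.lstsq(M,(A**2).sum(1),rcond=None)[0]; print('circle',s[:2],np.sqrt(s[2]+s[:2]@s[:2]))
for rad,z in((.02,.089),(.018,.087)): print('foot centre',onz(d,*Z(318,311),z)[:2]-rad*X)
```

```text
well from block [ 0.6467457  -0.08873065] 0.07796102829756377
circle [ 0.647727   -0.08842302] 0.023275276836732563
foot centre [ 0.64856172 -0.08783435]
foot centre [ 0.64958454 -0.08766449]
```

Call:
apply_moves --moves '[[0.8,[-0.0015,-0.0005,0],0],[0.8,[-0.001,-0.0003,-0.002],0],[0.8,[0,0,-0.003],0],[0.8,[0,0,-0.003],0],[0.8,[0,0,-0.002],0],[0.8,[0,0,0],0]]'

```text
clock: 15.3
ee_pos: [0.6561, -0.0895, 0.1804]
orientation: [-0.514, 0.547, -0.488, 0.446]
ft_force: [0.2, -0.6, -0.3]
grip_width: 0.484
```

Run:
```python
from h import *
tool(); snap('wrist','w12'); d=load('w12')
f,ax=foot(d['ee'],d['q']); print('foot',f.round(4),'axis',ax.round(3))
i=cv2.cvtColor(d['img'],cv2.COLOR_RGB2BGR); cv2.imwrite('pics/w12z.png',cv2.resize(i[100:300,150:390],None,fx=3,fy=3,interpolation=cv2.INTER_CUBIC))
```

```text
t 15.3 ee [ 0.6561 -0.0895  0.1804] tip [ 0.6505 -0.0891  0.1076] F [ 0.23 -0.62 -0.34] w 0.484 jaw ang -82.76 down [-0.0762  0.0049 -0.9971] j7 -1.555
foot [ 0.6453 -0.0886  0.0761] axis [ 0.034 -0.012  0.999]
```

View pics/w12z.png

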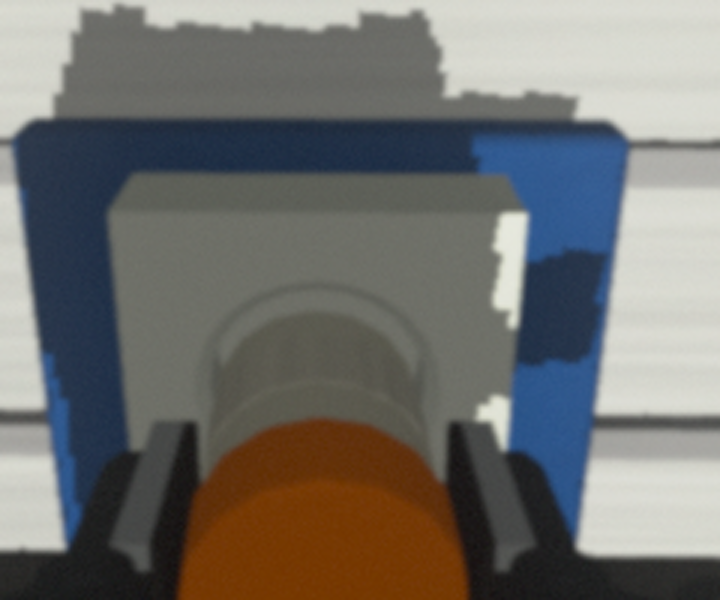

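The jar's foot is centred in the rim, just at its level. I'll lower it slowly.

Call:
apply_moves --moves '[[0.8,[0.0002,0,-0.003],0],[0.8,[0.0002,0,-0.003],0],[0.8,[0,0,-0.002],0],[0.8,[0,0,0],0]]'

```text
clock: 15.68
ee_pos: [0.6567, -0.0895, 0.1718]
orientation: [-0.514, 0.547, -0.488, 0.446]
ft_force: [-0.4, 0.9, -0.5]
grip_width: 0.484
```

Call:
apply_moves --moves '[[0.8,[0,0,-0.0025],0],[0.8,[0,0,-0.0025],0],[0.8,[0,0,0],0]]'

```text
clock: 15.93
ee_pos: [0.6567, -0.0894, 0.1662]
orientation: [-0.514, 0.547, -0.488, 0.446]
ft_force: [-0.2, -0.4, -1.1]
grip_width: 0.487
```

Run:
```python
from h import *
tool(); s=r.get_state()
f,ax=foot(s['ee_pos'],s['orientation']); print('foot',f.round(4),'axis',ax.round(3))
```

```text
t 15.93 ee [ 0.6567 -0.0894  0.1662] tip [ 0.6512 -0.0891  0.0934] F [-0.15 -0.45 -1.14] w 0.487 jaw ang -82.75 down [-0.0759  0.005  -0.9971] j7 -1.56
foot [ 0.646  -0.0885  0.0619] axis [ 0.033 -0.012  0.999]
```

Going in without force. About 2 mm remains to the floor.

Call:
apply_moves --moves '[[0.8,[0,0,-0.0015],0],[0.8,[0,0,-0.001],0]]'

```text
clock: 16.1
ee_pos: [0.657, -0.0893, 0.1642]
orientation: [-0.514, 0.547, -0.488, 0.446]
ft_force: [-2.0, 0.2, 4.9]
grip_width: 0.485
```

Call:
apply_moves --moves '[[0.8,[0,0,-0.001],0],[0.8,[0,0,-0.001],0]]'

```text
clock: 16.27
ee_pos: [0.6573, -0.0892, 0.1643]
orientation: [-0.514, 0.547, -0.488, 0.446]
ft_force: [-2.5, -0.3, 5.2]
grip_width: 0.484
```

Call:
apply_moves --moves '[[0.8,[0,0,0.0],0],[0.6,[0,0,0],0],[0.4,[0,0,0],0],[0.2,[0,0,0],0],[0.1,[0,0,0],0],[0.1,[0,0,0],0]]'

```text
clock: 16.77
ee_pos: [0.6576, -0.0893, 0.1639]
orientation: [-0.514, 0.546, -0.487, 0.447]
ft_force: [-0.0, 0.2, -0.5]
grip_width: 0.904
```

Run:
```python
from h import *
tool(); snap('wrist','w13'); d=load('w13'); b=snap('side','s13')['img']
i=cv2.cvtColor(d['img'],cv2.COLOR_RGB2BGR); cv2.imwrite('pics/w13z.png',cv2.resize(i[100:320,150:390],None,fx=2.7,fy=2.7,interpolation=cv2.INTER_CUBIC))
cv2.imwrite('pics/s13z.png',cv2.cvtColor(cv2.resize(b[105:240,180:330],None,fx=4,fy=4),cv2.COLOR_RGB2BGR))
```

```text
t 16.77 ee [ 0.6576 -0.0893  0.1639] tip [ 0.6523 -0.089   0.0911] F [-0.04  0.17 -0.54] w 0.904 jaw ang -82.76 down [-0.0731  0.0042 -0.9973] j7 -1.561
```

View pics/w13z.png

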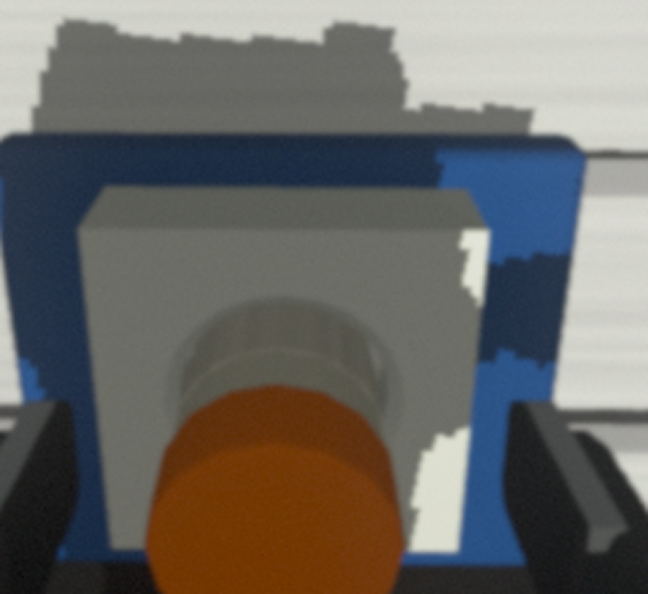

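View pics/s13z.png

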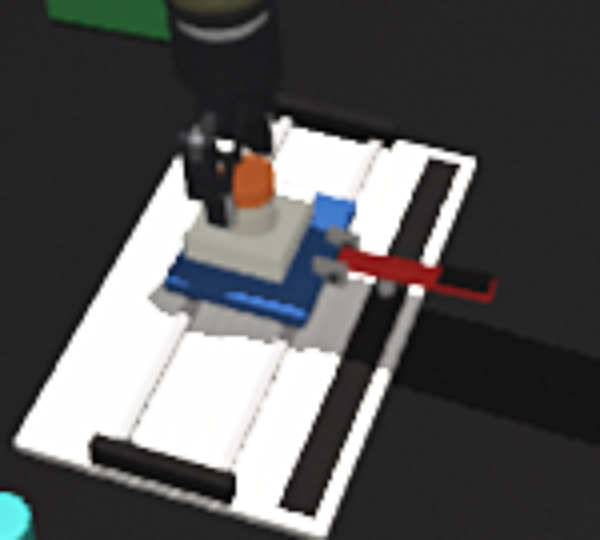

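The jar stands in the well, released, with the lever still down and the trolley in place. I'll raise clear of it and check the seating.

Call:
apply_moves --moves '[[0,[0,0,0.004],0],[0,[0,0,0.01],0],[0,[0,0,0.02],0],[0,[0,0,0.03],0],[0,[0,0,0.03],0],[0,[0,0,0.02],0],[0,[0,0,0.005],0],[0,[0,0,0],0],[0,[0,0,0],0]]'

```text
clock: 17.62
ee_pos: [0.656, -0.0887, 0.2915]
orientation: [-0.515, 0.546, -0.487, 0.446]
ft_force: [-0.1, 0.9, 0.6]
grip_width: 0.992
```

Run:
```python
from h import *
rel(); snap('wrist','w14'); snap('top','t14'); snap('side','s14')
i=cv2.cvtColor(load('w14')['img'],cv2.COLOR_RGB2BGR)
t=cv2.cvtColor(load('s14')['img'],cv2.COLOR_RGB2BGR)
cv2.imwrite('pics/m14.png',np.hstack([cv2.resize(i,(448,336)),cv2.resize(t[105:241,180:322],(350,336))]))
```

```text
t 17.62 ee [ 0.656  -0.0887  0.2915] tip [ 0.6507 -0.0883  0.2187] F [-0.15  0.86  0.61] w 0.992 jaw ang -82.71 down [-0.073   0.0047 -0.9973] j7 -1.523
tip out -80.7 lat -0.4 z 218.7 mm  Fx -0.04 Fy 0.87 dq 0.0072
```

View pics/m14.png

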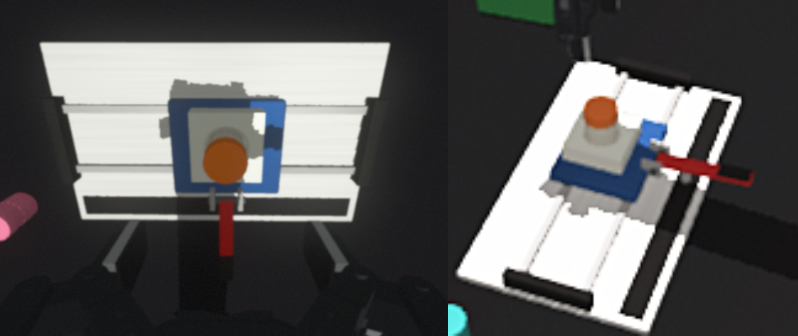

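Call:
apply_moves --moves '[[0,[-0.008,-0.001,0],0],[0,[-0.018,-0.002,0],0],[0,[-0.024,-0.003,0],0],[0,[-0.024,-0.003,0],0],[0,[-0.024,-0.003,0],0],[0.2,[-0.024,-0.003,0],0],[0.4,[-0.02,-0.003,0],0],[0.4,[-0.012,-0.0015,0],0],[0.4,[-0.005,0,0],0],[0.4,[0,0,0],0],[0.4,[0,0,0],0]]'

```text
clock: 18.68
ee_pos: [0.4787, -0.1091, 0.2737]
orientation: [-0.509, 0.55, -0.497, 0.437]
ft_force: [0.6, -0.3, -0.3]
grip_width: 0.6
```

Run:
```python
from h import *
rel(); snap('wrist','w15'); 
t,s=load('t14'),load('s14')
for d in(t,s):
    bl,m=blobs(d['img'],(6,150,60),(18,255,255)); print(bl)
```

```text
t 18.68 ee [ 0.4787 -0.1091  0.2737] tip [ 0.4713 -0.1083  0.2011] F [ 0.62 -0.27 -0.35] w 0.6 jaw ang -82.96 down [-0.1021  0.0121 -0.9947] j7 -1.33
tip out 99.8 lat 2.3 z 201.1 mm  Fx 0.58 Fy -0.34 dq 0.0147
[([296.9, 150.4], [289, 142, 17, 18, 227]), ([112.6, 174.5], [100, 162, 22, 23, 278])]
[([241.4, 150.1], [235, 144, 14, 13, 142]), ([172.9, 295.2], [160, 281, 25, 26, 408]), ([179.7, 314.4], [174, 311, 12, 6, 16])]
```

View pics/w15.png

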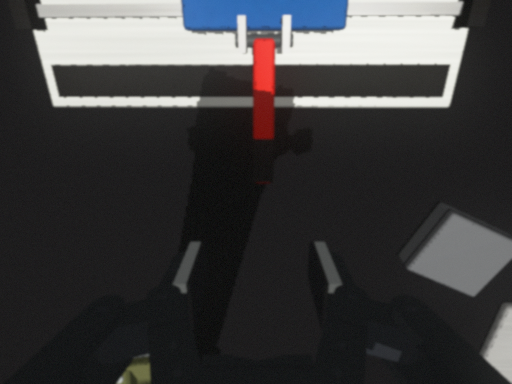

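Run:
```python
from h import *
d=load('w15'); bl,m=blobs(d['img'],(0,150,40),(6,255,255)); print(bl[:3])
for row in(60,90,120,135):
    c=np.where(m[row])[0]; u=(c.min()+c.max()+1)/2; p=onz(d,u,row+.5,.066); print(row,'lat %.1f out %.1f'%((p[:2]-H)@Y*1e3,-(p[:2]-H)@X*1e3))
t,s=load('t14'),load('s14'); print('cap',tri(ray(t,296.9,150.4),ray(s,241.4,150.1)))
t,s=load('top0'),load('side0'); print('cap0',tri(ray(t,172.4,176.9),ray(s,207.3,249.8)))
M=Mq(d['q']); g=d['ee']+.051*M[:,1]; print('grasp',g, 'lat',(g[:2]-H)@Y*1e3,'out',-(g[:2]-H)@X*1e3)
```

```text
[([263.4, 89.7], [252, 39, 24, 101, 2187])]
60 lat -0.5 out 13.1
90 lat -1.0 out 35.9
120 lat 0.1 out 60.5
135 lat -0.4 out 73.5
cap (array([ 0.6484785 , -0.08835797,  0.11189645]), np.float64(0.0017427241904043934))
cap0 (array([0.58604169, 0.2265309 , 0.05089581]), np.float64(0.0003606047925784692))
grasp [ 0.47350704 -0.10852315  0.2229473 ] lat 1.725734767279837 out 97.64447980534679
```

The cap rose 61 mm (60 expected), so the jar is fully seated. Next I'll descend around the lever.

Call:
apply_moves --moves '[[0.4,[0.001,-0.001,-0.01],0],[0.4,[0.001,-0.001,-0.02],0],[0.4,[0.001,0,-0.025],0],[0.4,[0,0,-0.025],0],[0.4,[0,0,-0.02],0],[0.4,[0,0,-0.01],0],[0.4,[0,0,0],0],[0.4,[0,0,0],0]]'

```text
clock: 19.4
ee_pos: [0.4875, -0.108, 0.1553]
orientation: [-0.513, 0.549, -0.496, 0.435]
ft_force: [-0.1, -1.3, 0.3]
grip_width: 0.602
```

```bash
cat >> h.py <<'E'
def gr(off=.051):
    s,M=tool(); g=np.array(s['ee_pos'])+off*M[:,1]; d=g[:2]-H; print('grasp out %.1f lat %.1f z %.1f'%(-d@X*1e3,d@Y*1e3,g[2]*1e3))
E
python3 - <<'E'
from h import *
gr(); snap('wrist','w16')
E
```

```text
t 19.4 ee [ 0.4875 -0.108   0.1553] tip [ 0.4804 -0.1067  0.0826] F [-0.08 -1.3   0.34] w 0.602 jaw ang -82.59 down [-0.0981  0.018  -0.995 ] j7 -1.402
grasp out 88.5 lat 2.0 z 104.5
```

View pics/w16.png

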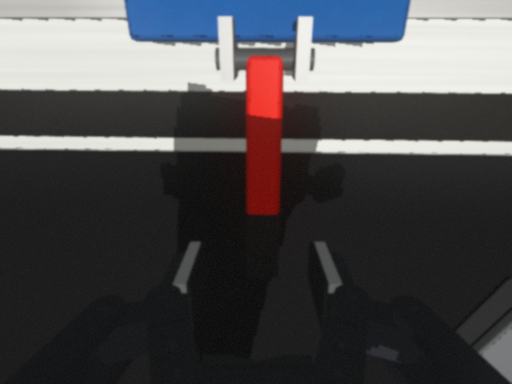

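Call:
apply_moves --moves '[[0.4,[-0.002,-0.001,-0.004],0],[0.4,[-0.002,-0.001,-0.01],0],[0.4,[-0.002,-0.001,-0.012],0],[0.4,[0,0,-0.008],0],[0.4,[0,0,-0.003],0],[0.4,[0,0,0],0],[0.4,[0,0,0],0]]'

```text
clock: 20.03
ee_pos: [0.4832, -0.1122, 0.1181]
orientation: [-0.513, 0.548, -0.494, 0.438]
ft_force: [-0.3, -0.1, 0.2]
grip_width: 0.596
```

Run:
```python
from h import *
gr(); snap('wrist','w17')
```

```text
t 20.03 ee [ 0.4832 -0.1122  0.1181] tip [ 0.4766 -0.1111  0.0454] F [-0.29 -0.06  0.2 ] w 0.596 jaw ang -82.64 down [-0.0915  0.0151 -0.9957] j7 -1.42
grasp out 93.0 lat -1.8 z 67.3
```

View pics/w17.png

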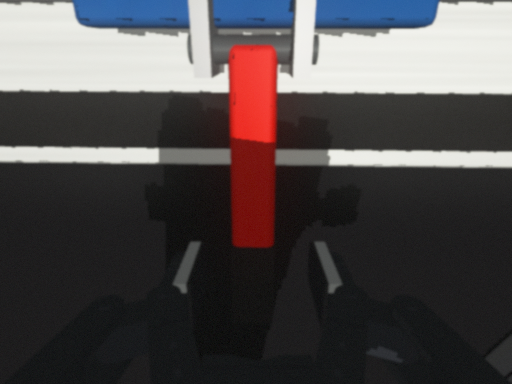

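Call:
apply_moves --moves '[[0.4,[0,0.0007,-0.003],0],[0.4,[0,0.0005,-0.002],0],[0.4,[0,0,0],0],[0.6,[0,0,0],0]]' --force 30

```text
clock: 20.42
ee_pos: [0.4841, -0.1109, 0.1136]
orientation: [-0.514, 0.548, -0.493, 0.439]
ft_force: [0.2, -0.2, -0.7]
grip_width: 0.475
```

Run:
```python
from h import *
gr(); snap('wrist','w18')
i=load('w18')['img']; bl,m=blobs(i,(0,150,40),(6,255,255));
for row in (150,200,230):
    c=np.where(m[row])[0]; print(row,(c.min()+c.max())/2)
cv2.imwrite('pics/w18z.png',cv2.cvtColor(cv2.resize(i[150:350,130:390],None,fx=3,fy=3),cv2.COLOR_RGB2BGR))
```

```text
t 20.42 ee [ 0.4841 -0.1109  0.1136] tip [ 0.4775 -0.1099  0.0409] F [ 0.22 -0.23 -0.67] w 0.475 jaw ang -82.62 down [-0.0895  0.0145 -0.9959] j7 -1.427
grasp out 91.9 lat -0.7 z 62.9
150 255.0
200 255.5
230 254.5
```

View pics/w18z.png

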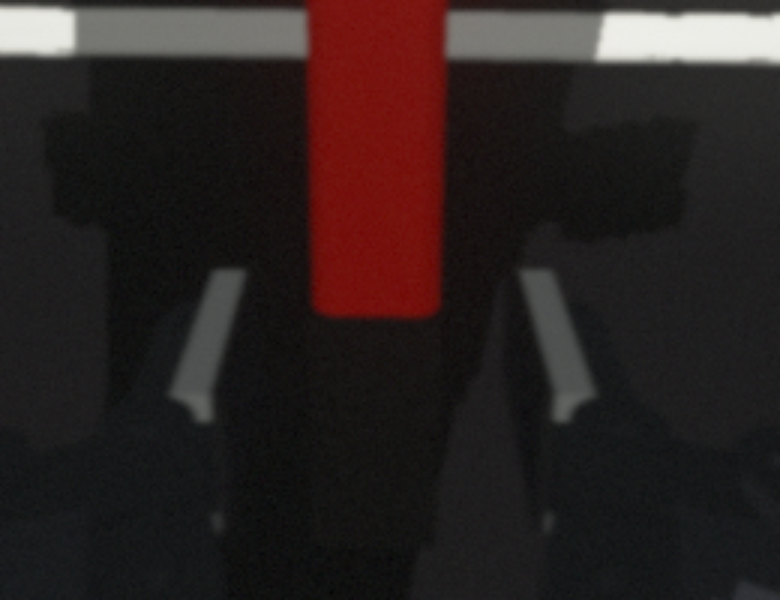

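Call:
apply_moves --moves '[[0.6,[0,0.0007,0],0],[0.6,[0,0,0],0],[0.75,[0,0,0],0],[0.85,[0,0,0],0],[0.9,[0,0,0],0],[0.9,[0,0,0],0]]' --force 25

```text
clock: 20.97
ee_pos: [0.4844, -0.1099, 0.1142]
orientation: [-0.514, 0.548, -0.493, 0.439]
ft_force: [0.3, 0.2, -0.5]
grip_width: 0.205
```

Run:
```python
from h import *
gr(); rel()
```

```text
t 20.97 ee [ 0.4844 -0.1099  0.1142] tip [ 0.4779 -0.1089  0.0415] F [ 0.25  0.2  -0.51] w 0.205 jaw ang -82.63 down [-0.0887  0.0142 -0.996 ] j7 -1.428
grasp out 91.4 lat 0.2 z 63.4
t 20.97 ee [ 0.4844 -0.1099  0.1142] tip [ 0.4779 -0.1089  0.0415] F [ 0.25  0.2  -0.51] w 0.205 jaw ang -82.63 down [-0.0887  0.0142 -0.996 ] j7 -1.428
tip out 93.3 lat 0.8 z 41.5 mm  Fx 0.27 Fy 0.17 dq 0.0025
```

Call:
apply_moves --moves '[[0.9,[0.0002,0,0.003],0],[0.9,[0.0006,0.0001,0.005],0],[0.9,[0.001,0.0001,0.005],0]]'

```text
clock: 21.22
ee_pos: [0.4854, -0.1098, 0.1253]
orientation: [-0.514, 0.548, -0.494, 0.439]
ft_force: [2.8, -0.3, -8.7]
grip_width: 0.201
```

Run:
```python
from h import *
gr(); rel(); snap('wrist','w19')
```

```text
t 21.22 ee [ 0.4854 -0.1098  0.1253] tip [ 0.4789 -0.1086  0.0526] F [ 2.76 -0.32 -8.67] w 0.201 jaw ang -82.64 down [-0.0897  0.0158 -0.9958] j7 -1.42
grasp out 90.4 lat 0.4 z 74.5
t 21.22 ee [ 0.4854 -0.1098  0.1253] tip [ 0.4789 -0.1086  0.0526] F [ 2.76 -0.32 -8.67] w 0.201 jaw ang -82.64 down [-0.0897  0.0158 -0.9958] j7 -1.42
tip out 92.3 lat 1.0 z 52.6 mm  Fx 2.70 Fy -0.66 dq 0.1164
```

View pics/w19.png

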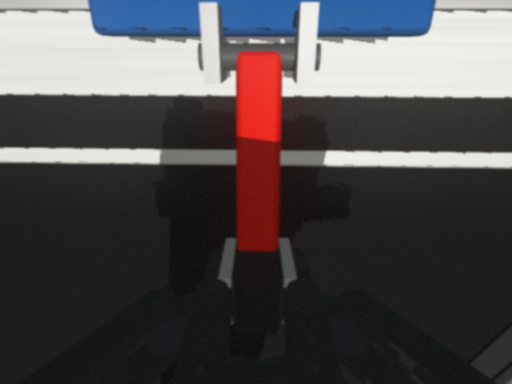

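Call:
apply_moves --moves '[[0.9,[0.001,0,0.004],0],[0.9,[0.0014,0.0001,0.004],0],[0.9,[0.0015,0.0002,0.0045],0],[0.9,[0.0015,0.0002,0.004],0]]'

```text
clock: 21.6
ee_pos: [0.4899, -0.1093, 0.1425]
orientation: [-0.513, 0.548, -0.495, 0.438]
ft_force: [1.7, -0.4, -8.5]
grip_width: 0.207
```

Run:
```python
from h import *
gr(); rel()
```

```text
t 21.6 ee [ 0.4899 -0.1093  0.1425] tip [ 0.4831 -0.1081  0.0698] F [ 1.69 -0.44 -8.46] w 0.207 jaw ang -82.69 down [-0.0929  0.0164 -0.9955] j7 -1.413
grasp out 86.1 lat 0.4 z 91.7
t 21.6 ee [ 0.4899 -0.1093  0.1425] tip [ 0.4831 -0.1081  0.0698] F [ 1.69 -0.44 -8.46] w 0.207 jaw ang -82.69 down [-0.0929  0.0164 -0.9955] j7 -1.413
tip out 88.0 lat 1.0 z 69.8 mm  Fx 1.62 Fy -0.65 dq 0.1078
```

Call:
apply_moves --moves '[[0.9,[0.002,0.0002,0.004],0],[0.9,[0.002,0.0002,0.003],0],[0.9,[0.0015,0.0002,0.002],0]]'

```text
clock: 21.85
ee_pos: [0.4943, -0.1088, 0.1522]
orientation: [-0.512, 0.549, -0.496, 0.437]
ft_force: [-0.7, 0.2, -8.4]
grip_width: 0.206
```

Call:
apply_moves --moves '[[0.9,[0.0006,0.0001,0.0015],0],[0.9,[0.0006,0.0001,0.0015],0]]'

```text
clock: 22.02
ee_pos: [0.4958, -0.1086, 0.1554]
orientation: [-0.512, 0.549, -0.496, 0.437]
ft_force: [2.0, -0.5, -10.0]
grip_width: 0.205
```

Run:
```python
from h import *
gr(); rel()
```

```text
t 22.02 ee [ 0.4958 -0.1086  0.1554] tip [ 0.4887 -0.1074  0.0827] F [ 2.03 -0.49 -9.99] w 0.205 jaw ang -82.74 down [-0.0968  0.0164 -0.9952] j7 -1.414
grasp out 80.3 lat 0.3 z 104.6
t 22.02 ee [ 0.4958 -0.1086  0.1554] tip [ 0.4887 -0.1074  0.0827] F [ 2.03 -0.49 -9.99] w 0.205 jaw ang -82.74 down [-0.0968  0.0164 -0.9952] j7 -1.414
tip out 82.4 lat 1.0 z 82.7 mm  Fx 1.96 Fy -0.74 dq 0.0372
```

Near the stop now. I'll creep on until the force rises.

Call:
apply_moves --moves '[[0.9,[0.0005,0.0001,0.0012],0],[0.9,[0.0005,0.0001,0.0012],0]]'

```text
clock: 22.18
ee_pos: [0.497, -0.1084, 0.1578]
orientation: [-0.512, 0.548, -0.496, 0.437]
ft_force: [1.4, -1.1, -10.6]
grip_width: 0.206
```

Call:
apply_moves --moves '[[0.9,[0.0003,0,0.0014],0],[0.9,[0.0003,0,0.0014],0]]'

```text
clock: 22.35
ee_pos: [0.498, -0.1082, 0.1599]
orientation: [-0.513, 0.548, -0.496, 0.437]
ft_force: [4.1, -0.4, -23.7]
grip_width: 0.21
```

Run:
```python
from h import *
gr(); rel(); i=snap('side','s20')['img']; snap('wrist','w20')
cv2.imwrite('pics/s20z.png',cv2.cvtColor(cv2.resize(i[105:240,180:330],None,fx=4,fy=4),cv2.COLOR_RGB2BGR))
```

```text
t 22.35 ee [ 0.498  -0.1082  0.1599] tip [ 0.491  -0.107   0.0873] F [  4.07  -0.4  -23.69] w 0.21 jaw ang -82.74 down [-0.0953  0.0171 -0.9953] j7 -1.413
grasp out 78.1 lat 0.4 z 109.2
t 22.35 ee [ 0.498  -0.1082  0.1599] tip [ 0.491  -0.107   0.0873] F [  4.07  -0.4  -23.69] w 0.21 jaw ang -82.74 down [-0.0953  0.0171 -0.9953] j7 -1.413
tip out 80.1 lat 1.0 z 87.3 mm  Fx 3.99 Fy -0.90 dq 0.0134
```

View pics/s20z.png

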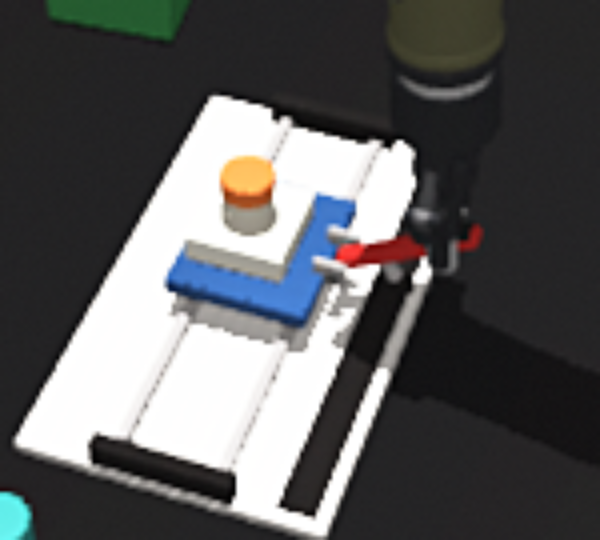

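The force jumped to 24 N, so the lever is at its upper stop. I'll ease off, open and raise straight up.

Call:
apply_moves --moves '[[0.9,[0,0,0.0004],0],[0.75,[0,0,0.0003],0],[0.55,[0,0,0],0],[0.4,[0,0,0],0],[0.4,[0,0,0],0],[0.4,[0,0,0],0]]'

```text
clock: 22.95
ee_pos: [0.501, -0.1082, 0.1672]
orientation: [-0.514, 0.548, -0.493, 0.439]
ft_force: [0.5, 0.2, 0.3]
grip_width: 0.598
```

Call:
apply_moves --moves '[[0.4,[0,0,0.005],0],[0.4,[0,0,0.012],0],[0.4,[0,0,0.02],0],[0.4,[0,0,0.03],0],[0.4,[0,0,0.03],0],[0.4,[0,0,0.02],0],[0.4,[0,0,0.01],0],[0.4,[0,0,0],0],[0.4,[0,0,0],0]]'

```text
clock: 23.7
ee_pos: [0.5003, -0.1067, 0.3077]
orientation: [-0.514, 0.548, -0.491, 0.44]
ft_force: [0.1, -0.2, -0.5]
grip_width: 0.6
```

Run:
```python
from h import *
rel(); snap('wrist','w21'); snap('side','s21'); snap('top','t21')
t=cv2.cvtColor(load('t21')['img'],cv2.COLOR_RGB2BGR); s=cv2.cvtColor(load('s21')['img'],cv2.COLOR_RGB2BGR)
cv2.imwrite('pics/m21.png',np.hstack([cv2.resize(t[110:235,200:380],(400,278)),cv2.resize(s[105:215,180:338],(400,278))]))
for a,b in(('top0','t21'),('side0','s21')):
    for n in(a,b):
        bl,m=blobs(load(n)['img'],(0,170,60),(4,255,255)); print(n,[x for x in bl if x[0][0]>200])
```

```text
t 23.7 ee [ 0.5003 -0.1067  0.3077] tip [ 0.494  -0.1059  0.235 ] F [ 0.1  -0.21 -0.46] w 0.6 jaw ang -82.5 down [-0.0858  0.0119 -0.9962] j7 -1.339
tip out 77.0 lat 1.8 z 235.0 mm  Fx 0.07 Fy -0.22 dq 0.015
top0 [([300.7, 195.7], [296, 183, 11, 26, 179]), ([305.8, 222.9], [302, 221, 8, 4, 21])]
t21 [([298.9, 188.8], [296, 183, 8, 14, 75]), ([305.9, 222.1], [303, 221, 7, 3, 16])]
side0 [([280.9, 167.0], [264, 162, 37, 10, 156])]
s21 [([280.7, 166.8], [264, 161, 37, 11, 149])]
```

View pics/m21.png

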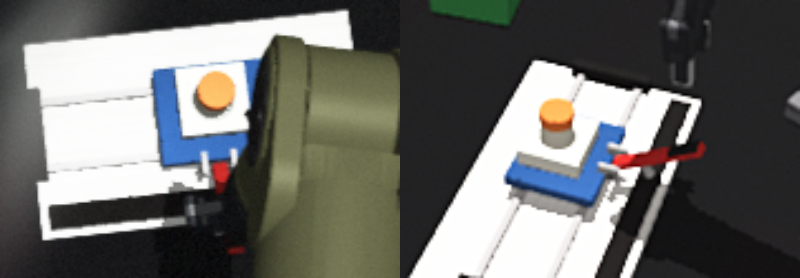

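View pics/w21.png

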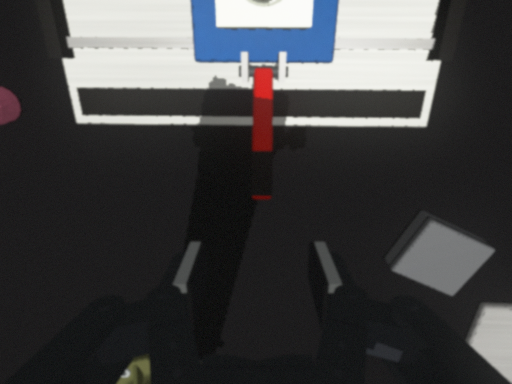

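Run:
```python
from h import *
for n in('side0','s21'):
    bl,m=blobs(load(n)['img'],(100,150,60),(125,255,255),100); print(n,[x for x in bl if 200<x[0][0]<300 and x[0][1]<230])
o=[ [x[0] for x in blobs(load(n)['img'],(6,150,60),(18,255,255))[0]] for n in('t21','s21')]; print(o)
print('cap',tri(ray(load('t21'),*min(o[0],key=lambda c:abs(c[0]-297))),ray(load('s21'),*min(o[1],key=lambda c:abs(c[0]-241)))))
print(r.finish_job())
```

```text
side0 [([246.9, 173.0], [222, 154, 47, 32, 482])]
s21 [([246.9, 173.1], [222, 154, 47, 32, 482])]
[[[296.7, 149.6], [112.5, 174.7]], [[241.4, 150.4], [172.9, 295.2], [179.7, 314.4]]]
cap (array([ 0.64971109, -0.08832172,  0.11046078]), np.float64(0.0004752109377889246))
the job is handed in; nothing more can be done
None
```

The job is done and handed in at about 24 s of the 67 s allowed; `finish_job` gives no verdict.

- **Brake on:** I pressed the lever until the shoe bit, ending at about 12.4 N. The highest single reading was 13.6 N. After I let go it stayed down, as seen in the pictures.
- **Jar:** I set the orange-capped jar in the well with about 5 N of contact force and released it. The cap's centre came out 61 mm higher than on the bench, against 60 mm expected. At the end it was 59.6 mm higher, within the camera's accuracy.
- **Brake off:** I pinched the lever and raised it until the force jumped to 24 N at the upper stop, then released it. In the side and top views it lies within about 1 pixel of where it started.
- **Trolley:** in the side view its deck is within 0.1 pixel of its starting position. The gripper is open and clear of everything.

Two things were off along the way:
- **Tool tilt:** the tool tilted by up to about 6° during the longer moves. I allowed for this when placing the jar and gripping the lever.
- **First jar fix:** my close-up wrist reading of the jar was about 5 mm out, because the mask included the side of the cap. I corrected it before inserting the jar.

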